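# Reset the tripped torch charger in the hall

## Robot

A 7-joint arm with a two-finger parallel gripper is mounted at the origin on the work surface. World frame = base frame: x ahead of the robot, y to its left, z up, the work surface at z = 0. Lengths are in m, angles in rad, forces in N, time in s.
With the tool pointing down it reaches from about 0.4 to 0.85 m from the base axis. Payload 6.9 kg.
Tool frame: the origin (TCP) lies on the centre line of the jaws, within the pads' length; the fingertips stand 8 mm ahead of it and the grasp point (between the pads) lies 11 mm behind it; x points along the fingers, z is the direction in which the jaws open and shut, and the axes are right-handed (so a half turn about x gives the same grasp; the last joint's range is limited). The gripper opens to 85 mm and grips with 20 to 120 N. Pads are 22 mm wide; open, the fingers measure 114 mm over their backs; the gripper's body (76 mm by 85 mm) begins 54 mm behind the grasp point. The pads swing forward as they close: fully open they stand 13 mm farther back than shut.
Start: joints at [-0.997, 0.507, -0.238, 1.5, 0.126, 1.149, -0.155], TCP at [0.282, 0.558, 0.239] pointing down, gripper open.
Joint ranges: [-3.08, 3.08], [-0.24, 2.05], [-1.43, 1.35], [0, 2.5], [-1.52, 4.66], [0.17, 1.96], [-2.89, 2.89]. Speed limits (rad/s): [2.39, 2.39, 3.14, 3.14, 3.14, 3.14, 3.14].

## Interface

Orientations are given as a 3x3 rotation matrix whose columns are the frame's x, y, z axes.
In Python, from workcell import get_state, get_image, ticket, recognise gives the robot as it stands.
- The arm moves only by the tool arm_command, never from a script. Its argument "rows" is a list of rows, each an object with "grip": the opening, from 0 (shut) to 1 (fully open); "offset": the shift along the tool's x, y, z in cm, a list of three; "twist": the turn about the tool's x in degrees. In form: [{"grip": grip, "offset": [x, y, z], "twist": twist}, ...]. A call has 1 to 10 rows; each row shifts and turns the commanded pose from where the row before left it, along the tool's axes as they then stand; what a row does not reach is not made up. A row lasts 1/8 s, in which the tool goes at most 62.5 mm and 10.7 degrees, less where a joint would pass 70% of its speed; a pose out of reach is approached as far as the arm can. A call is refused whole if a number of a shift passes 6.25 or a number of a turn 10.7, either way. A call with a gripper value outside its range is refused whole. The fingers move at their own pace and stop on an object; "squeeze" is the grip in N (left out, the last holds). Time passes only in rows, so rows that do not move let the fingers close. It gives the time, the measured TCP pose, the force and the opening at its end, in the units of the state.
- get_state(): the state, without advancing time (a new reading comes with each control period).
- get_image(name): name is "scene" or "top"; returns a dict with "frame" (480x640x3 uint8, red, green, blue), "fx", "fy", "cx", "cy" (pixels), "k1" (the pictures are not rectified: a ray, as slopes to the right and down, at radius r is drawn at 1 + k1 r^2 times it, then the intrinsics apply), "world_from_camera" (4x4, takes a point from camera to world coordinates). Camera axes: x right, y down, z forward; pixel columns grow to the right and rows downward; lengths in m; the calibration is good to about 2 mm. A picture is of the moment at which its call begins. There is no depth.
- ticket.finish_job(): hands the job in, once; it reports no verdict.
Trained networks look in the newest picture that a camera, given by its name, has taken for a name from the list of things; names that differ only in an ending like _2 or _b are one class to them, and where a whole thing is asked for, a point or a joint stands for the part that bears it (a point fixed in the world has none). Each returns a list of dicts, best first, with "p" (0 to 1); they miss things now and then, are a little off and sometimes report something else, mostly with a low value. They report only what shows in the picture. A call takes as long as a camera call. They do not tell look-alikes from the thing itself.
- recognise(camera, label): "xyz" ([x, y, z] in m, in world coordinates, good to about 4 mm: the middle of the surface that is visible of it).
The state is a dict: "time_s": time; "joint_pos": joint angles; "qd": joint speeds; "effort": joint torques, N m; "position": TCP position; "orientation": TCP orientation; "contact_force": force on the tool from outside, world axes, zero at the start; "ft_torque": the same for the moment, N m; "width": opening from 0.0 (shut) to 1.0 (fully open).
Only numpy, scipy, OpenCV 4.12 (cv2) and the standard library are available. Lean on these libraries where they do the work, as an engineer would, in place of code of your own. Each camera call takes 0.05 s, during which the arm holds its last target.

## Task

The torch charger on the hall console has tripped: push its trip lever fully off (towards the robot), and with it off press every stick torch that lies on the glass down into a clip of the steel rack, one to a clip, until the jaw snaps shut over it. Once all the torches are home, throw the lever fully on (away from the robot), then twist the start knob clockwise to its stop and let it spring back. Leave the other things on the console where they are.

Things in the scene. Friction and masses are not known exactly. Their poses are not given: they have to be found in the camera images.
- torch0: stick torch: bare aluminium barrel 20 mm in diameter, 110 mm long, with a square 25 x 25 x 14 mm rubber cap on each end, 138 mm overall, 60 to 130 g; origin at its centre (12.5 mm above the table when lying), own x along the barrel; either end may point either way in a clip. Three or four torches are present, loose on the glass in front of the rack and the control unit
- torch1: stick torch: bare aluminium barrel 20 mm in diameter, 110 mm long, with a square 25 x 25 x 14 mm rubber cap on each end, 138 mm overall, 60 to 130 g; origin at its centre (12.5 mm above the table when lying), own x along the barrel; either end may point either way in a clip. Three or four torches are present, loose on the glass in front of the rack and the control unit
- torch2: stick torch: bare aluminium barrel 20 mm in diameter, 110 mm long, with a square 25 x 25 x 14 mm rubber cap on each end, 138 mm overall, 60 to 130 g; origin at its centre (12.5 mm above the table when lying), own x along the barrel; either end may point either way in a clip. Three or four torches are present, loose on the glass in front of the rack and the control unit
- torch3: stick torch: bare aluminium barrel 20 mm in diameter, 110 mm long, with a square 25 x 25 x 14 mm rubber cap on each end, 138 mm overall, 60 to 130 g; origin at its centre (12.5 mm above the table when lying), own x along the barrel; either end may point either way in a clip. Three or four torches are present, loose on the glass in front of the rack and the control unit
- rack: fixed stainless steel charging rack, 130 x 236 x 6 mm base plate with two upright comb plates 8 mm thick, 45 mm either side of its middle along x (82 mm clear between them for fingers, down to the base plate), that form four fork clips side by side along y, 56 mm apart. Torches lie in it along its x. Origin: middle of its underside, z up
- slot0 (a point): seat of fork clip 0: where the torch's centre rests when home, 50 mm above the table; axes as the rack's. In each comb the barrel lies on a floor 40 mm above the table, between a fixed prong at +y (face 11.5 mm from the seat's centre line, top 69 mm above the table) and a black sprung jaw at -y whose nose (top 66 mm up) reaches over it. The caps hang outside the combs, 5 mm play each way
- jaw0 (a joint): hinged sprung jaw of clip 0: 0 rad = shut, grows as pushed aside, stop at 0.6. A torch lowered level over the seat first rests on the nose about 9 mm too high; pressed straight down with some 10 N it pushes the jaw about 0.1 rad aside and drops home, and the jaw snaps shut over it. Also shut when the clip is empty
- slot1 (a point): seat of fork clip 1: where the torch's centre rests when home, 50 mm above the table; axes as the rack's. In each comb the barrel lies on a floor 40 mm above the table, between a fixed prong at +y (face 11.5 mm from the seat's centre line, top 69 mm above the table) and a black sprung jaw at -y whose nose (top 66 mm up) reaches over it. The caps hang outside the combs, 5 mm play each way
- jaw1 (a joint): hinged sprung jaw of clip 1: 0 rad = shut, grows as pushed aside, stop at 0.6. A torch lowered level over the seat first rests on the nose about 9 mm too high; pressed straight down with some 10 N it pushes the jaw about 0.1 rad aside and drops home, and the jaw snaps shut over it. Also shut when the clip is empty
- slot2 (a point): seat of fork clip 2: where the torch's centre rests when home, 50 mm above the table; axes as the rack's. In each comb the barrel lies on a floor 40 mm above the table, between a fixed prong at +y (face 11.5 mm from the seat's centre line, top 69 mm above the table) and a black sprung jaw at -y whose nose (top 66 mm up) reaches over it. The caps hang outside the combs, 5 mm play each way
- jaw2 (a joint): hinged sprung jaw of clip 2: 0 rad = shut, grows as pushed aside, stop at 0.6. A torch lowered level over the seat first rests on the nose about 9 mm too high; pressed straight down with some 10 N it pushes the jaw about 0.1 rad aside and drops home, and the jaw snaps shut over it. Also shut when the clip is empty
- slot3 (a point): seat of fork clip 3: where the torch's centre rests when home, 50 mm above the table; axes as the rack's. In each comb the barrel lies on a floor 40 mm above the table, between a fixed prong at +y (face 11.5 mm from the seat's centre line, top 69 mm above the table) and a black sprung jaw at -y whose nose (top 66 mm up) reaches over it. The caps hang outside the combs, 5 mm play each way
- jaw3 (a joint): hinged sprung jaw of clip 3: 0 rad = shut, grows as pushed aside, stop at 0.6. A torch lowered level over the seat first rests on the nose about 9 mm too high; pressed straight down with some 10 N it pushes the jaw about 0.1 rad aside and drops home, and the jaw snaps shut over it. Also shut when the clip is empty
- lever_pivot (a point): pivot of the trip lever on the control unit, a fixed white plastic box 130 (x) x 200 (y) x 50 mm with the lever and the start knob on its top face, 50 mm above the table. The pivot is on that face, 50 mm to the +y side of its middle. Axes are the unit's: x from the lever's off side to its on side, roughly away from the robot; z up
- lever (a joint): trip lever: black flat paddle 8 mm thick, 18 mm wide, 60 mm long, swinging in the unit's x-z plane. 0 rad = fully off, leaning 0.5 rad from upright to -x (towards the robot); 1.0 = fully on, leaning 0.5 rad to +x; about 0.5, near upright = tripped, as found. Hard stops at 0 and 1.0; moves with about 2 N at its tip and stays where it is left
- knob_axis (a point): point on the unit's top face (50 mm above the table) on the turning axis of the start knob, 50 mm to the unit's -y side, axes as the unit's. The knob is a black disc 44 mm across with a bar grip on top, 44 mm long, 14 mm wide, from 63 to 89 mm above the table; at rest the bar lies along x
- knob (a joint): spring-return start knob: 0 rad = rest; grows clockwise seen from above; hard stop at 1.2 rad; the spring needs about 0.02 N m at rest, 0.1 N m at the stop, and turns it back to 0 when let go
- coaster: bystander, not to be moved: round white ceramic coaster with cork bottom, 100 mm across, 10 mm high; origin at the middle of its underside
- opener: bystander, not to be moved: flat brushed aluminium bottle opener, about 125 x 38 x 4 mm; origin at the middle of its underside
- sunglasses: bystander, not to be moved: black plastic sunglasses standing open, 140 x 145 x 46 mm; origin at the middle of its underside
- whistle: bystander, not to be moved: yellow plastic whistle, 45 x 18 x 22 mm, between the rack and the control unit; origin at the middle of its underside
- key_bowl: bystander, not to be moved: blue ceramic bowl, 120 mm across, 45 mm high; origin at the middle of its underside
- mint_tin: bystander, not to be moved: plain steel tin, 60 mm across, 45 mm high; origin at the middle of its underside
- gel_bottle: bystander, not to be moved: clear plastic bottle, 50 mm across, 120 mm high; origin at the middle of its underside
Mind the look-alikes: they are no part of the job. Leave any pink look-alike of the torch1 alone.

How it is judged:
By the outcome, as a careful person would: the job done as asked, in the order asked, and still so for the second after the job is handed in, with the robot touching nothing.
Of torch0, torch1, torch2, torch3 only 3 to 4 are there at a start; the rules pass over those that are not, and their reading is None.
At some moment in a run one of torch0, torch1, torch2, torch3 may be knocked a few centimetres aside while the robot is not near it.
Once in a run the grip may slacken for a moment while it holds something.
It also fails if it takes over 210 s, if anything falls off the work surface, if the arm or the gripper's body presses on something with over 40 N, if the wrist force passes 120 N, or if a joint passes its speed limit or range.

## Working session

There is one attempt and no reset: what is moved stays moved. The work goes in short steps, Python scripts to look and compute and a tool call to move; the robot and the scene stay as the last step left them, time stands still between calls to the robot, and variables do not carry over. Pictures are saved under pics/ and viewed, and the job is handed in when it is done.

Besides the shell and the picture viewer there is one more tool, called after ">>>" by a JSON object that holds its "op" and its "data". arm_command: Moves the arm, as the interface text tells. Its arguments: {"type":"object","properties":{"rows":{"type":"array"},"squeeze":{"type":"number"}},"required":["rows"]}

```bash
mkdir -p pics; ls; cat > h.py <<'E'
import numpy as np, cv2, sys
from workcell import get_state, get_image, ticket, recognise
def save(im,name): cv2.imwrite('pics/'+name+'.png', im['frame'][:,:,::-1])
def proj(im,P):
    P=np.atleast_2d(P); T=np.linalg.inv(im['world_from_camera']); c=P@T[:3,:3].T+T[:3,3]
    s=c[:,:2]/c[:,2:]; r2=(s**2).sum(1,keepdims=True); s=s*(1+im['k1']*r2)
    return s*[im['fx'],im['fy']]+[im['cx'],im['cy']]
def unproj(im,uv,z):
    uv=np.atleast_2d(np.array(uv,float)); d=(uv-[im['cx'],im['cy']])/[im['fx'],im['fy']]; s=d.copy()
    for _ in range(30): s=d/(1+im['k1']*(s**2).sum(1,keepdims=True))
    T=np.array(im['world_from_camera']); r=np.c_[s,np.ones(len(s))]@T[:3,:3].T; o=T[:3,3]
    return o+r*((z-o[2])/r[:,2:])
E
python3 - <<'E'
from h import *
s=get_state(); print(s)
for c in ['scene','top']:
    im=get_image(c); save(im,c+'0'); print(c,im['fx'],im['k1'],np.round(im['world_from_camera'],3).tolist())
    for n in ['torch0','rack','slot0','jaw0','lever_pivot','lever','knob','knob_axis','whistle','coaster','opener','sunglasses','key_bowl','mint_tin','gel_bottle']:
        r=recognise(c,n); print(n,[(np.round(x['xyz'],3).tolist(),round(x['p'],2),np.round(proj(im,x['xyz'])[0]).tolist()) for x in r][:8])
E
```

```text
pics
{'time_s': 0.0, 'joint_pos': array([-0.99653199,  0.50834817, -0.23748899,  1.50113862,  0.12570407,
        1.14892213, -0.15481473]), 'qd': array([ 2.10380117e-04, -2.86185816e-05,  1.29412249e-03, -1.31460706e-04,
       -1.57134820e-04, -8.97066544e-04,  2.63148741e-04]), 'effort': array([-5.36561365e-04, -6.20595717e+01, -2.18698405e+00, -2.49661356e+01,
        1.26030270e-02,  1.14552258e-02, -8.56448054e-06]), 'position': array([0.2822289 , 0.55708886, 0.23842002]), 'orientation': array([[-7.74178665e-04, -8.92115329e-01,  4.51807082e-01],
       [-1.65622860e-03,  4.51807742e-01,  8.92113794e-01],
       [-9.99998329e-01, -5.76403436e-05, -1.82732683e-03]]), 'contact_force': array([-0.44093954, -0.36275303, -0.5048412 ]), 'ft_torque': array([-0.00438936, -0.02157297,  0.03029374]), 'width': 1.0036823834487587}
scene 553.0619196314977 -0.03161109309330971 [[0.171, 0.779, -0.603, 1.305], [0.985, -0.131, 0.11, -0.141], [0.007, -0.613, -0.79, 1.055], [0.0, 0.0, 0.0, 1.0]]
torch0 [([0.422, 0.259, 0.019], 0.75, [415.0, 200.0]), ([0.269, -0.221, 0.021], 0.71, [221.0, 179.0]), 
[... 2577 characters left out ...]
nob [([0.639, -0.219, 0.063], 0.54, [397.0, 184.0])]
knob_axis [([0.634, -0.172, 0.049], 0.81, [378.0, 188.0]), ([0.624, 0.172, 0.011], 0.68, [246.0, 194.0])]
whistle []
coaster [([0.471, 0.449, 0.009], 0.86, [137.0, 250.0])]
opener [([0.447, -0.45, 0.002], 0.61, [484.0, 264.0])]
sunglasses [([0.783, -0.07, 0.032], 0.76, [338.0, 134.0]), ([0.463, -0.275, 0.023], 0.32, [418.0, 256.0])]
key_bowl [([0.632, -0.17, 0.046], 0.69, [377.0, 189.0]), ([0.63, -0.426, 0.023], 0.67, [475.0, 193.0]), ([0.45, -0.45, 0.004], 0.37, [485.0, 263.0]), ([0.626, 0.168, 0.003], 0.22, [248.0, 194.0])]
mint_tin [([0.762, 0.114, 0.045], 0.86, [268.0, 139.0])]
gel_bottle [([0.607, 0.434, 0.078], 0.58, [136.0, 193.0])]
```

View pics/scene0.png

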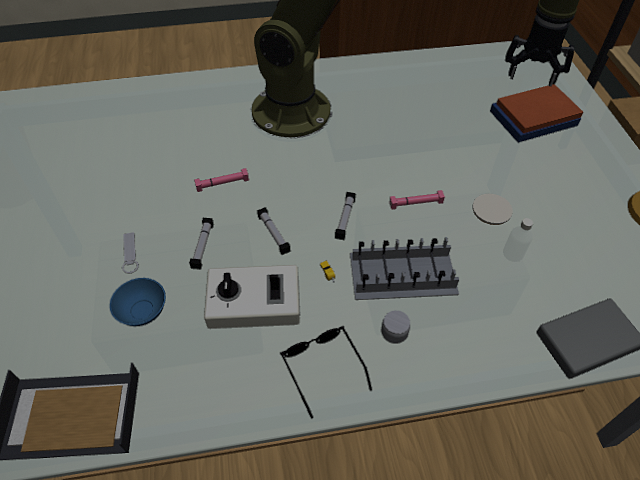

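View pics/top0.png

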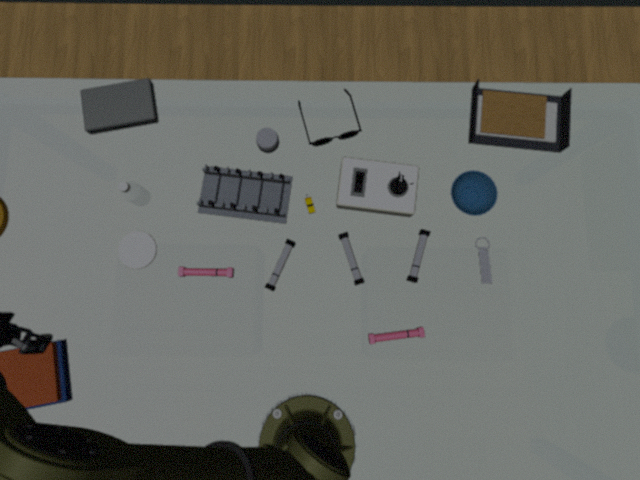

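The pictures show three grey torches, at top pixels (280,264), (351,258) and (418,256). The two pink ones are look-alikes. The rack is at about (245,193) and the unit at (377,187). I'll measure corners on zoomed crops.

```bash
python3 - <<'E'
from h import *
im=get_image('top'); f=im['frame'][:,:,::-1]
cv2.imwrite('pics/rackz.png',cv2.resize(f[150:235,185:305],None,fx=6,fy=6,interpolation=cv2.INTER_CUBIC))
cv2.imwrite('pics/unitz.png',cv2.resize(f[145:225,325:430],None,fx=7,fy=7,interpolation=cv2.INTER_CUBIC))
cv2.imwrite('pics/tz.png',cv2.resize(f[225:300,260:440],None,fx=4.4,fy=4.4,interpolation=cv2.INTER_CUBIC))
im=get_image('scene'); f=im['frame'][:,:,::-1]
cv2.imwrite('pics/rackzs.png',cv2.resize(f[230:310,345:465],None,fx=6,fy=6,interpolation=cv2.INTER_CUBIC))
cv2.imwrite('pics/unitzs.png',cv2.resize(f[255:335,200:310],None,fx=7,fy=7,interpolation=cv2.INTER_CUBIC))
E
```

```text
(no output)
```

View pics/rackz.png

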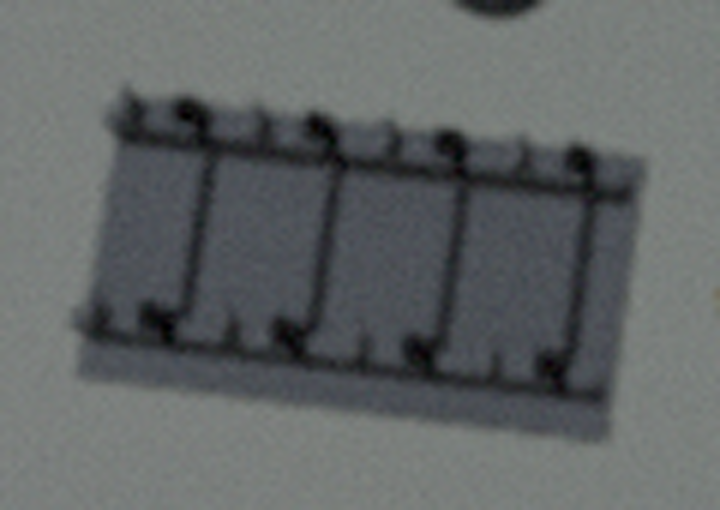

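View pics/unitz.png

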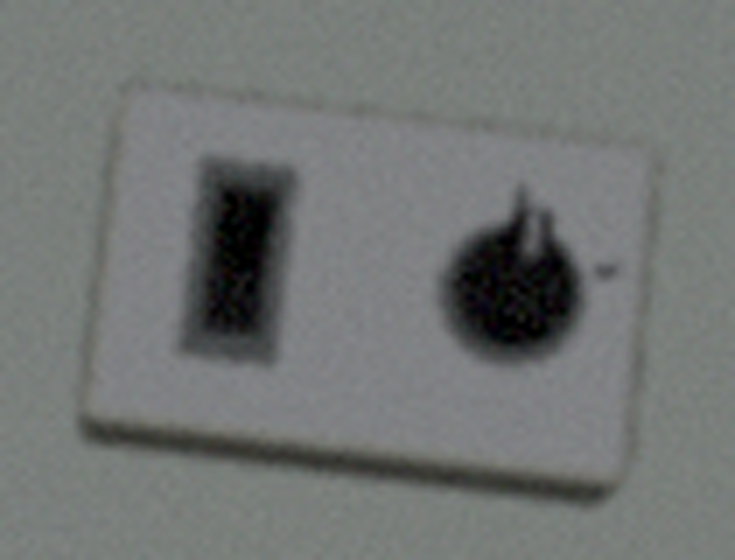

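View pics/tz.png

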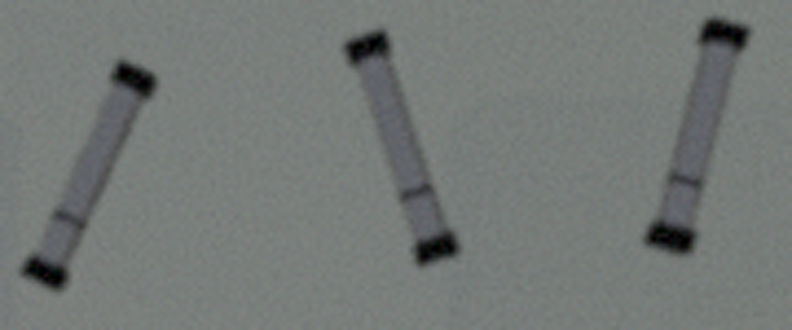

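View pics/rackzs.png

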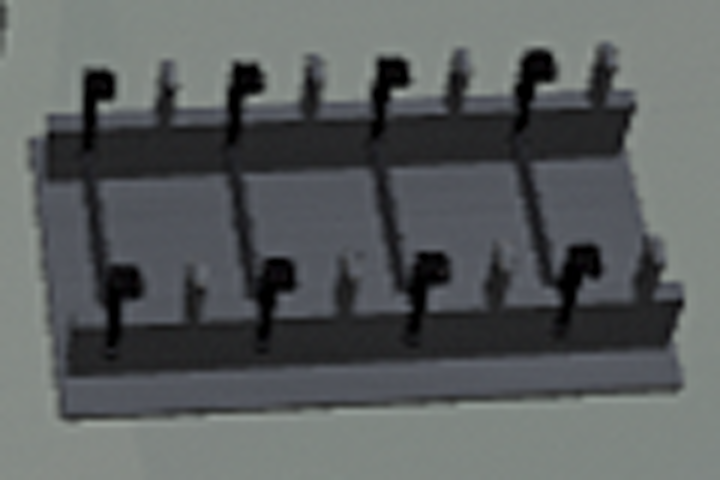

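View pics/unitzs.png

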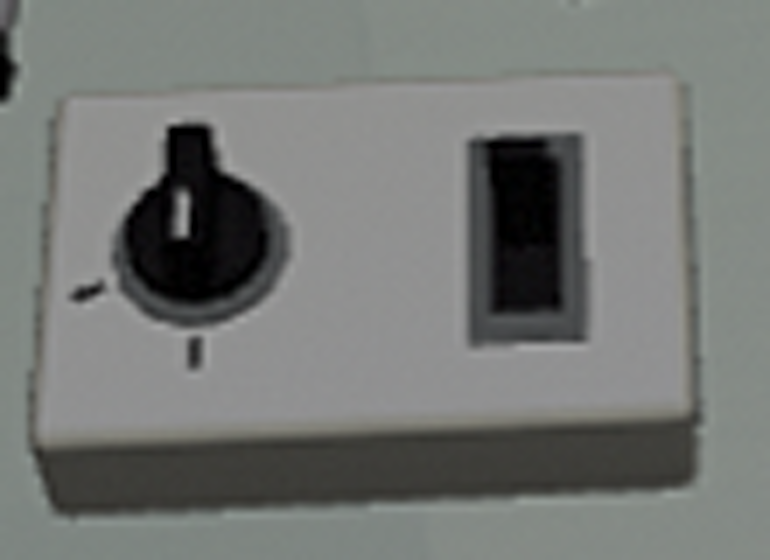

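```bash
cat > fit.py <<'E'
from h import *
from scipy.optimize import least_squares
ims={'top':get_image('top'),'scene':get_image('scene')}
def fit(obs,x0):
    # obs: list (cam, uv, local xyz)
    def P(p,l): c,s=np.cos(p[2]),np.sin(p[2]); return np.array([p[0]+c*l[0]-s*l[1],p[1]+s*l[0]+c*l[1],l[2]])
    def r(p): return np.concatenate([proj(ims[c],P(p,l))[0]-uv for c,uv,l in obs])
    q=least_squares(r,x0,loss='soft_l1'); return q.x, r(q.x).reshape(-1,2)
T=lambda a,s,o:(np.array(a)/s+np.array(o))
E
python3 - <<'E'
from fit import *
rt=lambda a:T(a,6,(185,150)); rs=lambda a:T(a,6,(345,230))
o=[('top',rt((78,375)),(-.065,.118,.006)),('top',rt((608,440)),(-.065,-.118,.006)),('top',rt((645,162)),(.065,-.118,.006))]
o2=[('scene',rs((63,418)),(.065,-.118,0)),('scene',rs((682,390)),(.065,.118,0)),('scene',rs((38,138)),(-.065,-.118,.006))]
for x in (o,o2,o+o2): 
    p,r=fit(x,[.62,.17,-.1]); print(np.round(p,4)); print(np.round(r,1).tolist())
ut=lambda a:T(a,7,(325,145)); us=lambda a:T(a,7,(200,255))
L=[(.065,.1,.05),(.065,-.1,.05),(-.065,-.1,.05),(-.065,.1,.05)]
a=[('top',ut(u),l) for u,l in zip([(123,82),(660,146),(622,487),(84,418)],L)]
b=[('scene',us(u),l) for u,l in zip([(694,415),(36,443),(60,95),(685,75)],L)]
for x in (a,b,a+b):
    p,r=fit(x,[.64,-.17,-.1]); print(np.round(p,4)); print(np.round(r,1).tolist())
tt=lambda a:T(a,4.4,(260,225))
# torch cap tops z=.025
for c in [[(134,79),(46,272)],[(368,47),(437,248)],[(724,34),(671,237)]]:
    P=unproj(ims['top'],[tt(x) for x in c],.022); d=P[0]-P[1]; print('torch',P.mean(0).round(4),np.linalg.norm(d),np.degrees(np.arctan2(d[1],d[0])))
for n in 'scene','top':
    for q in recognise(n,'torch0'):print(n,np.round(q['xyz'],3),proj(ims[n],q['xyz']).round())
E
```

```text
[ 0.6237  0.173  -0.1161]
[[-0.5, 0.1], [-0.0, 0.5], [0.6, -0.9]]
[ 0.6242  0.176  -0.1151]
[[-0.1, 0.4], [1.0, 0.2], [-0.9, -1.2]]
[ 0.624   0.1745 -0.1125]
[[-1.0, 0.2], [-0.4, 0.3], [-0.0, -1.1], [-0.7, 0.5], [0.4, 0.1], [-1.6, -1.0]]
[ 0.6402 -0.1717 -0.1175]
[[-0.4, -0.6], [0.4, -0.2], [0.9, 0.4], [-1.0, 0.3]]
[ 0.645  -0.1708 -0.1185]
[[1.0, 0.7], [-1.4, 0.7], [-0.4, -0.8], [0.5, -1.5]]
[ 0.6424 -0.1713 -0.1195]
[[-0.5, -1.5], [0.2, -1.0], [0.6, -0.4], [-1.2, -0.6], [0.5, -0.3], [-1.7, -0.4], [-0.6, -1.8], [0.2, -2.4]]
torch [0.4368 0.0745 0.022 ] 0.12234022776135862 -23.204068507884728
torch [ 0.4552 -0.1058  0.022 ] 0.12308249507366405 18.95061034103988
torch [ 0.4642 -0.2767  0.022 ] 0.12304786242514247 -15.674136914789424
scene [ 0.463 -0.107  0.024] [[273. 230.]]
scene [ 0.269 -0.219  0.021] [[221. 179.]]
scene [ 0.478 -0.276  0.024] [[202. 244.]]
scene [0.423 0.256 0.017] [[414. 201.]]
scene [0.447 0.074 0.023] [[346. 215.]]
scene [ 0.603 -0.001  0.024] [[327. 271.]]
top [ 0.463 -0.276  0.024] [[418. 256.]]
top [0.417 0.269 0.017] [[204. 272.]]
top [ 0.267 -0.221  0.022] [[398. 334.]]
top [0.439 0.074 0.02 ] [[281. 264.]]
top [ 0.454 -0.104  0.02 ] [[351. 259.]]
```

```bash
python3 - <<'E'
from fit import *
f=ims['scene']['frame'][:,:,::-1]
g=cv2.resize(f[180:275,185:365],None,fx=4.4,fy=4.4,interpolation=cv2.INTER_CUBIC)
# project model torches from top estimate
for x,y,a in [(.4368,.0745,-23.2),(.4552,-.1058,18.95),(.4642,-.2767,-15.7)]:
    a=np.radians(a); d=np.array([np.cos(a),np.sin(a),0])
    for s in (-.062,.062):
        p=proj(ims['scene'],np.array([x,y,.0125])+s*d)[0]
        q=((p-[185,180])*4.4+1.7).astype(int); cv2.drawMarker(g,tuple(int(v) for v in q),(0,0,255),0,12)
cv2.imwrite('pics/tzs.png',g)
E
```

```text
(no output)
```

View pics/tzs.png

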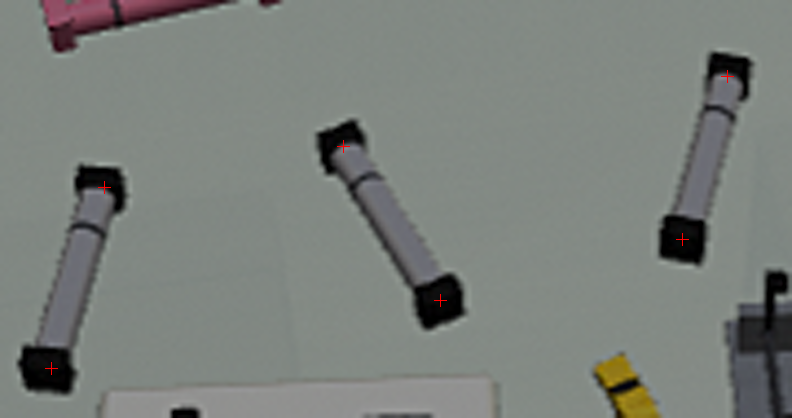

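```bash
cat >> h.py <<'E'
def rel(x,y,z,yaw):
    """twist (deg) then offset cm (after the twist) from the present pose"""
    s=get_state(); p=s['position']; R=s['orientation']; cur=np.degrees(np.arctan2(R[1,2],R[0,2]))
    d=(yaw-cur+90)%180-90; tw=-d; a=np.radians(cur+d)
    tz=np.array([np.cos(a),np.sin(a),0]); ty=np.array([np.cos(a+np.pi/2),np.sin(a+np.pi/2),0])
    w=np.array([x,y,z])-p
    o=np.array([-w[2],ty@w,tz@w])*100
    print('t',round(s['time_s'],2),'pos',p.round(4),'yaw',round(cur,2),'tilt',np.round(R[:2,0],4),'w',round(s['width'],3),'F',s['contact_force'].round(1),'j7',round(s['joint_pos'][6],2))
    print('  twist',round(tw,1),'offset cm',o.round(2))
def inframe(c,yaw,l):
    k,s=np.cos(yaw),np.sin(yaw); return np.array([c[0]+k*l[0]-s*l[1],c[1]+s*l[0]+k*l[1],l[2]])
E
python3 - <<'E'
from fit import *
C=(.624,.1745); yw=-.115
for n,(u0,v0,w,h) in {'top':(185,150,120,85),'scene':(345,230,120,80)}.items():
    g=cv2.resize(ims[n]['frame'][v0:v0+h,u0:u0+w,::-1],None,fx=6,fy=6,interpolation=cv2.INTER_CUBIC)
    for k in (-.084,-.028,.028,.084):
        for x in (-.045,.045):
            for l,c in [((x,k+.0115,.069),(0,0,255)),((x,k,.04),(0,255,0))]:
                q=(proj(ims[n],inframe(C,yw,l))[0]-[u0,v0])*6+2.5
                cv2.drawMarker(g,tuple(int(v) for v in q),c,0,10)
    for l in [(a*.065,b*.118,.006) for a in(-1,1) for b in (-1,1)]:
        q=(proj(ims[n],inframe(C,yw,l))[0]-[u0,v0])*6+2.5; cv2.drawMarker(g,tuple(int(v) for v in q),(255,0,0),0,10)
    cv2.imwrite('pics/ro_%s.png'%n,g)
P=inframe((.6424,-.1713),-.119,(0.042,.05,.05)); print(P)
rel(P[0],P[1],.20,83.2)
E
```

```text
[ 0.69003894 -0.12663982  0.05      ]
t 2.1 pos [0.2824 0.5576 0.2393] yaw 63.14 tilt [-0. -0.] w 1.0 F [ 0.3 -0.4  0.4] j7 -0.15
  twist -20.1 offset cm [  3.93 -48.58 -63.11]
```

View pics/ro_top.png

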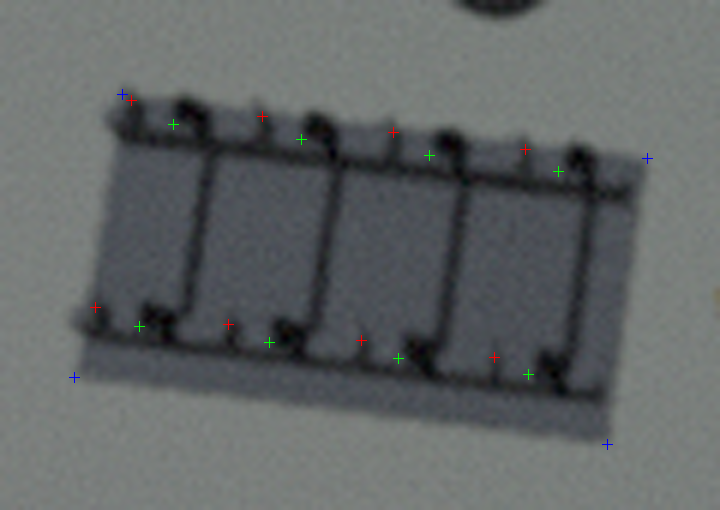

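View pics/ro_scene.png

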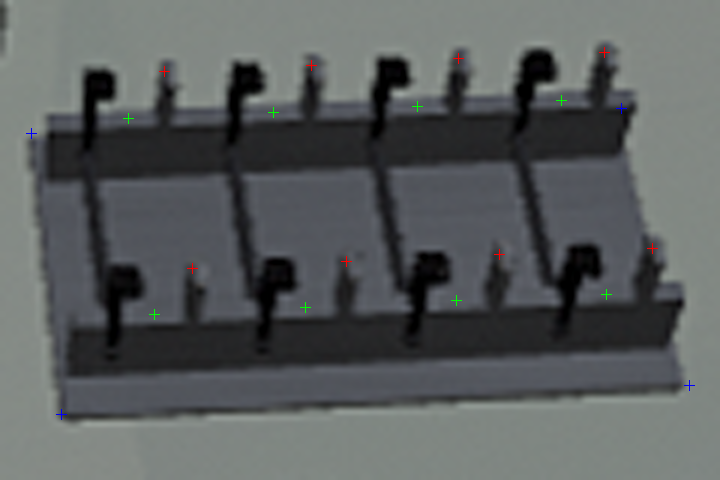

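The model sits on the prongs to 1–2 mm, and the corners favour a rack y of about 0.173. Next I move over the far side of the lever.

>>> {"op": "arm_command", "data": {"rows": [{"grip":0,"offset":[0,0,0],"twist":-10},{"grip":0,"offset":[0,0,0],"twist":-10.1},{"grip":0,"offset":[0,-3,-4],"twist":0},{"grip":0,"offset":[0,-3,-4],"twist":0},{"grip":0,"offset":[0,-3,-4],"twist":0},{"grip":0,"offset":[0,-3,-4],"twist":0},{"grip":0,"offset":[0,-3,-4],"twist":0},{"grip":0,"offset":[0,-3,-4],"twist":0},{"grip":0,"offset":[0,-3,-4],"twist":0},{"grip":0,"offset":[0,-3,-4],"twist":0}], "squeeze": 60}}

```text
time_s: 3.35
position: [0.4838, 0.21, 0.2395]
orientation: [[0.001, -0.993, 0.118], [0.0, 0.118, 0.993], [-1.0, -0.001, 0.0]]
contact_force: [1.2, 0.6, 0.2]
width: -0.003
```

>>> {"op": "arm_command", "data": {"rows": [{"grip":0,"offset":[0,-3,-4],"twist":0},{"grip":0,"offset":[0,-3,-4],"twist":0},{"grip":0,"offset":[0,-3,-4],"twist":0},{"grip":0,"offset":[0,-3,-4],"twist":0},{"grip":0,"offset":[0,-3,-4],"twist":0},{"grip":0,"offset":[0,-3,-4],"twist":0},{"grip":0,"offset":[0,-3,-4],"twist":0}]}}

```text
time_s: 4.22
position: [0.6594, -0.0927, 0.2394]
orientation: [[0.0, -0.993, 0.118], [0.0, 0.118, 0.993], [-1.0, -0.0, 0.0]]
contact_force: [0.1, -0.1, -0.4]
width: 0.001
```

```bash
python3 -c "
from h import *
rel(.690,-.1266,.085,83.2)"
```

```text
t 4.22 pos [ 0.6594 -0.0927  0.2394] yaw 83.24 tilt [0.0003 0.0001] w 0.001 F [ 0.1 -0.1 -0.4] j7 1.46
  twist 0.0 offset cm [15.44 -3.44 -3.01]
```

>>> {"op": "arm_command", "data": {"rows": [{"grip":0,"offset":[0,-3.4,-3],"twist":0},{"grip":0,"offset":[4,0,0],"twist":0},{"grip":0,"offset":[4,0,0],"twist":0},{"grip":0,"offset":[4,0,0],"twist":0},{"grip":0,"offset":[3.5,0,0],"twist":0},{"grip":0,"offset":[0,0,0],"twist":0}]}}

```text
time_s: 4.97
position: [0.6868, -0.1248, 0.0813]
orientation: [[-0.006, -0.993, 0.118], [0.001, 0.118, 0.993], [-1.0, 0.006, 0.0]]
contact_force: [-0.6, 0.6, 0.1]
width: 0.002
```

```bash
python3 -c "
from fit import *
rel(.690,-.1266,.085,83.2)
save(ims['scene'],'s1');f=ims['scene']['frame'][:,:,::-1]
cv2.imwrite('pics/s1.png',cv2.resize(f[190:340,190:360],None,fx=4,fy=4,interpolation=cv2.INTER_CUBIC))"
```

```text
t 5.08 pos [ 0.6894 -0.1251  0.0852] yaw 83.24 tilt [ 0.0008 -0.0001] w -0.001 F [ 1.  -0.6  1. ] j7 1.48
  twist 0.0 offset cm [ 0.02 -0.07 -0.14]
```

View pics/s1.png

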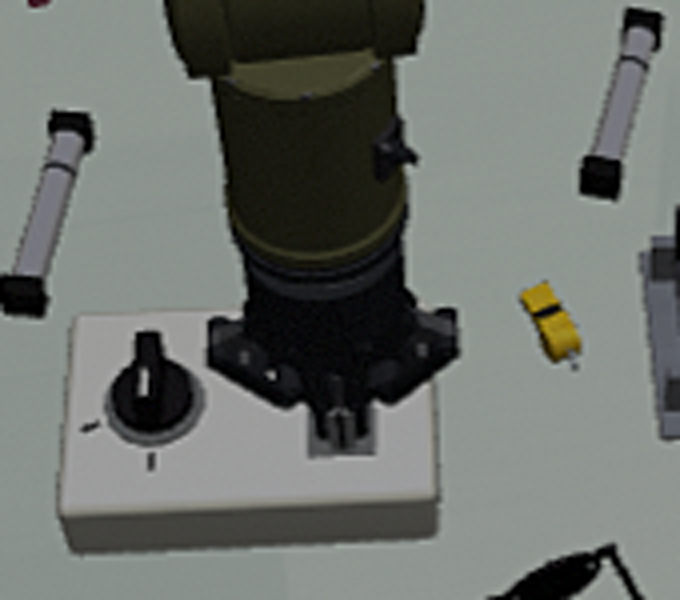

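>>> {"op": "arm_command", "data": {"rows": [{"grip":0,"offset":[0,0.8,0],"twist":0},{"grip":0,"offset":[0,0.8,0],"twist":0},{"grip":0,"offset":[0,0.8,0],"twist":0},{"grip":0,"offset":[0,0.8,0],"twist":0},{"grip":0,"offset":[0,0.3,0],"twist":0},{"grip":0,"offset":[0,0,0],"twist":0}]}}

```text
time_s: 5.82
position: [0.6543, -0.121, 0.0848]
orientation: [[0.001, -0.993, 0.118], [-0.0, 0.118, 0.993], [-1.0, -0.001, -0.0]]
contact_force: [2.3, -0.8, 3.7]
width: 0.001
```

>>> {"op": "arm_command", "data": {"rows": [{"grip":0,"offset":[0,0.3,0],"twist":0},{"grip":0,"offset":[0,0,0],"twist":0}]}}

```text
time_s: 6.08
position: [0.6507, -0.1206, 0.084]
orientation: [[-0.001, -0.993, 0.118], [0.0, 0.118, 0.993], [-1.0, 0.001, -0.0]]
contact_force: [2.5, -0.2, 3.5]
width: 0.002
```

>>> {"op": "arm_command", "data": {"rows": [{"grip":0,"offset":[0,0.3,0],"twist":0},{"grip":0,"offset":[0,0,0],"twist":0}]}}

```text
time_s: 6.32
position: [0.6478, -0.1202, 0.0838]
orientation: [[-0.001, -0.993, 0.118], [0.0, 0.118, 0.993], [-1.0, 0.001, 0.0]]
contact_force: [2.7, -1.2, -0.8]
width: 0.001
```

>>> {"op": "arm_command", "data": {"rows": [{"grip":0,"offset":[0,0.2,0],"twist":0},{"grip":0,"offset":[0,0,0],"twist":0}]}}

```text
time_s: 6.58
position: [0.6473, -0.12, 0.0845]
orientation: [[0.002, -0.993, 0.118], [-0.0, 0.118, 0.993], [-1.0, -0.002, 0.0]]
contact_force: [6.6, -1.4, -0.8]
width: -0.003
```

>>> {"op": "arm_command", "data": {"rows": [{"grip":0,"offset":[0,0.2,0],"twist":0},{"grip":0,"offset":[0,0,0],"twist":0}]}}

```text
time_s: 6.82
position: [0.6468, -0.1199, 0.085]
orientation: [[0.006, -0.993, 0.118], [-0.0, 0.118, 0.993], [-1.0, -0.006, 0.0]]
contact_force: [8.7, -1.9, -1.8]
width: -0.001
```

>>> {"op": "arm_command", "data": {"rows": [{"grip":0,"offset":[0,0.2,0],"twist":0},{"grip":0,"offset":[0,0,0],"twist":0}]}}

```text
time_s: 7.08
position: [0.6463, -0.1198, 0.0856]
orientation: [[0.009, -0.993, 0.118], [-0.001, 0.118, 0.993], [-1.0, -0.009, 0.0]]
contact_force: [13.7, -1.9, -1.3]
width: 0.0
```

The force rises at a standstill, so the lever is at its off stop. I back off, rise and open.

>>> {"op": "arm_command", "data": {"rows": [{"grip":0,"offset":[0,-2,0],"twist":0},{"grip":0,"offset":[-4,0,0],"twist":0},{"grip":0,"offset":[-4,0,0],"twist":0},{"grip":0.7,"offset":[-2,4,0],"twist":0},{"grip":0.7,"offset":[0,5,0],"twist":-8.7},{"grip":0.7,"offset":[0,5,0],"twist":-8.5},{"grip":0.7,"offset":[0,4,0],"twist":-8.5},{"grip":0.7,"offset":[0,0,0],"twist":0},{"grip":0.7,"offset":[0,0,0],"twist":0}]}}

```text
time_s: 8.2
position: [0.4833, -0.1202, 0.1843]
orientation: [[-0.001, -0.946, -0.323], [0.0, -0.323, 0.946], [-1.0, 0.0, 0.0]]
contact_force: [0.5, 0.3, 0.3]
width: 0.7
```

```bash
cat > look.py <<'E'
from fit import *
def crop(n,box,name,k=4):
    u,v,w,h=box; cv2.imwrite('pics/%s.png'%name,cv2.resize(ims[n]['frame'][v:v+h,u:u+w,::-1],None,fx=k,fy=k,interpolation=cv2.INTER_CUBIC))
E
python3 -c "
from look import *
rel(.4552,-.1058,.10,108.95)
crop('scene',(190,190,190,150),'s2')
crop('top',(240,140,200,150),'t2')"
```

```text
t 8.3 pos [ 0.484  -0.1199  0.1841] yaw 108.92 tilt [-0.0002  0.0004] w 0.703 F [ 0.9  0.1 -0.4] j7 1.93
  twist -0.0 offset cm [8.41 2.27 2.27]
```

View pics/s2.png

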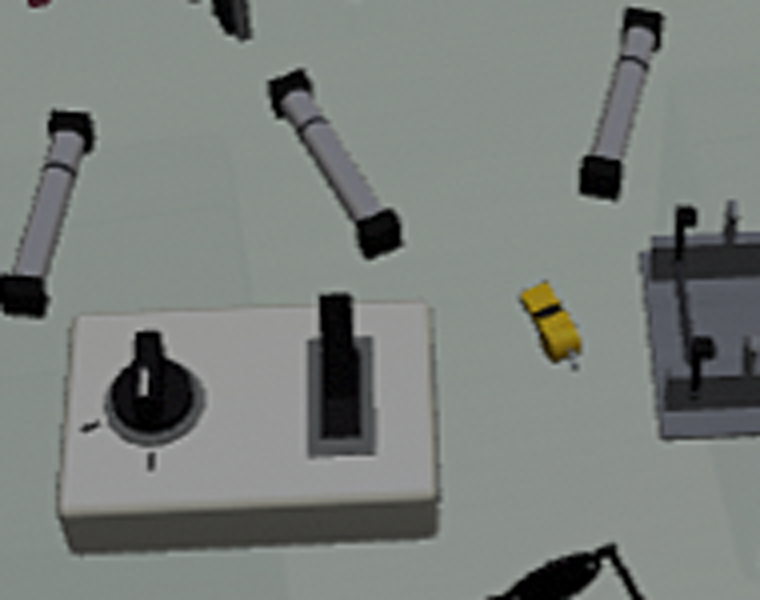

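View pics/t2.png

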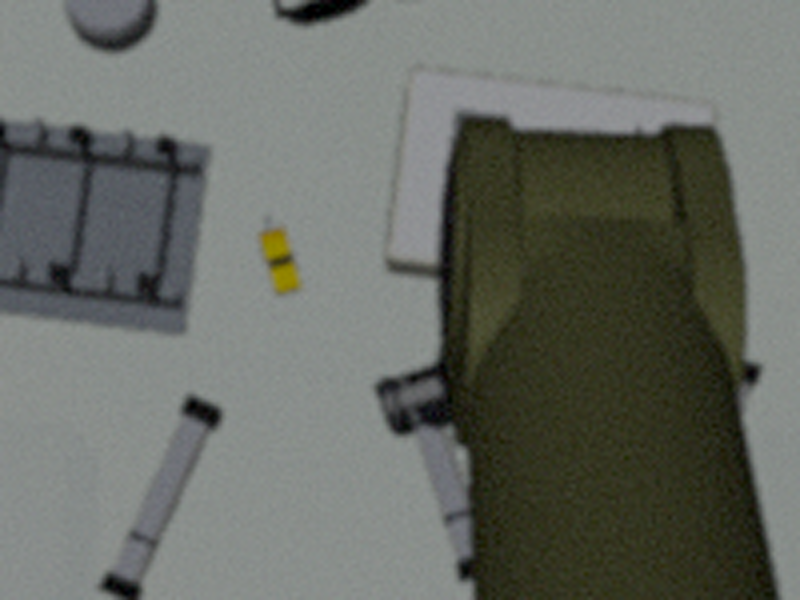

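The lever now leans fully towards the robot and the torches have not moved. I take the middle torch first.

>>> {"op": "arm_command", "data": {"rows": [{"grip":0.7,"offset":[4,2.3,2.3],"twist":0},{"grip":0.7,"offset":[4,0,0],"twist":0},{"grip":0.7,"offset":[4,0,0],"twist":0},{"grip":0.7,"offset":[3,0,0],"twist":0},{"grip":0.7,"offset":[1,0,0],"twist":0},{"grip":0.7,"offset":[1,0,0],"twist":0},{"grip":0.7,"offset":[0,0,0],"twist":0}]}}

```text
time_s: 9.18
position: [0.4544, -0.1058, 0.0143]
orientation: [[0.0, -0.946, -0.325], [-0.0, -0.325, 0.946], [-1.0, 0.0, -0.0]]
contact_force: [-0.3, 0.6, 0.9]
width: 0.701
```

```bash
python3 -c "
from look import *
rel(.4552,-.1058,.013,108.95)
crop('scene',(190,150,190,150),'s3')"
```

```text
t 9.28 pos [ 0.4546 -0.106   0.0149] yaw 108.93 tilt [ 0.001  -0.0003] w 0.7 F [-0.  -0.4  0.3] j7 1.76
  twist -0.0 offset cm [ 0.19 -0.06  0.  ]
```

View pics/s3.png

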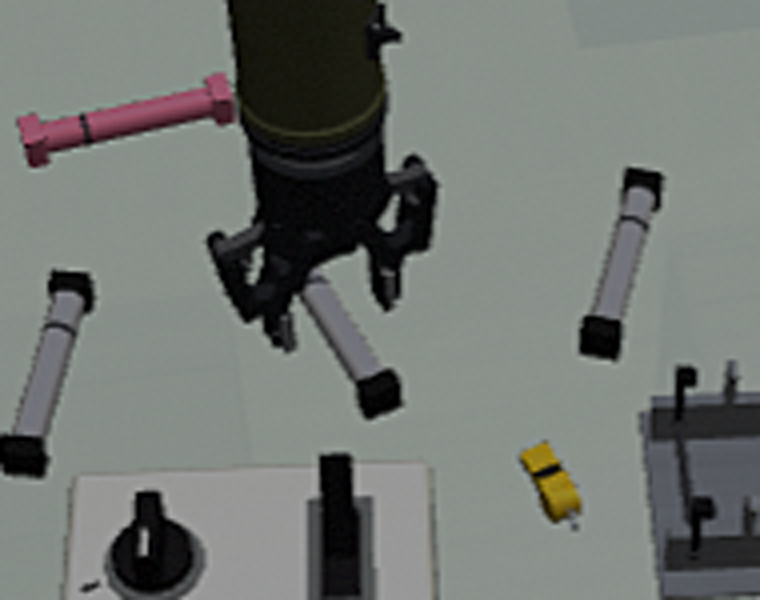

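>>> {"op": "arm_command", "data": {"rows": [{"grip":0.7,"offset":[0.3,0,0],"twist":0},{"grip":0,"offset":[0,0,0],"twist":0},{"grip":0,"offset":[0,0,0],"twist":0},{"grip":0,"offset":[0,0,0],"twist":0},{"grip":0,"offset":[0,0,0],"twist":0},{"grip":0,"offset":[0,0,0],"twist":0}], "squeeze": 80}}

```text
time_s: 10.02
position: [0.4542, -0.106, 0.0118]
orientation: [[0.0, -0.946, -0.324], [-0.0, -0.324, 0.946], [-1.0, -0.0, -0.0]]
contact_force: [-1.1, -0.2, 6.6]
width: 0.199
```

>>> {"op": "arm_command", "data": {"rows": [{"grip":0,"offset":[-4,0,0],"twist":0},{"grip":0,"offset":[-4,0,0],"twist":0},{"grip":0,"offset":[-4,0,0],"twist":0},{"grip":0,"offset":[0,0,0],"twist":0}]}}

```text
time_s: 10.52
position: [0.4557, -0.1062, 0.1339]
orientation: [[0.005, -0.946, -0.324], [-0.001, -0.324, 0.946], [-1.0, -0.005, -0.003]]
contact_force: [-0.0, 0.1, -1.4]
width: 0.204
```

```bash
python3 -c "
from look import *
P=inframe((.624,.173),-.115,(0,-.084,.05)); print(P)
rel(P[0],P[1],.13,83.4)
crop('scene',(190,130,190,150),'s4')"
```

```text
[0.61436128 0.08955484 0.05      ]
t 10.62 pos [ 0.4539 -0.1061  0.1312] yaw 108.92 tilt [ 0.0003 -0.0004] w 0.197 F [ 0.6 -0.8 -1.8] j7 1.86
  twist 25.5 offset cm [  0.12 -13.69  21.28]
```

View pics/s4.png

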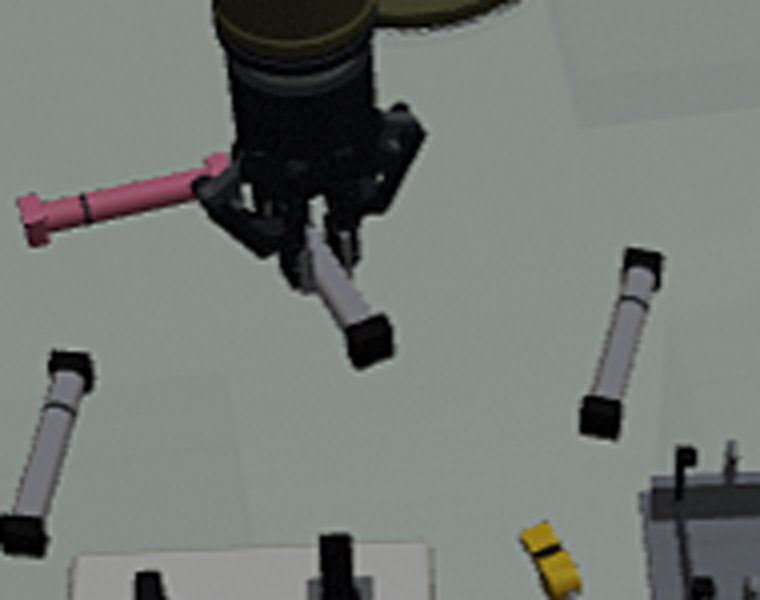

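>>> {"op": "arm_command", "data": {"rows": [{"grip":0,"offset":[0,0,0],"twist":8.5},{"grip":0,"offset":[0,0,0],"twist":8.5},{"grip":0,"offset":[0,0,0],"twist":8.5},{"grip":0,"offset":[0,-2.7,4.2],"twist":0},{"grip":0,"offset":[0,-2.7,4.2],"twist":0},{"grip":0,"offset":[0,-2.7,4.2],"twist":0},{"grip":0,"offset":[0,-2.7,4.2],"twist":0},{"grip":0,"offset":[0,-2.7,4.2],"twist":0},{"grip":0,"offset":[0,0,0],"twist":0},{"grip":0,"offset":[0,0,0],"twist":0}]}}

```text
time_s: 11.88
position: [0.6111, 0.0867, 0.1293]
orientation: [[-0.004, -0.993, 0.114], [-0.001, 0.114, 0.993], [-1.0, 0.003, -0.002]]
contact_force: [-0.5, 0.6, -1.4]
width: 0.2
```

```bash
python3 -c "
from look import *
rel(0.6144,.0896,.075,83.4)
crop('scene',(290,180,190,150),'s5')"
```

```text
t 11.97 pos [0.6113 0.0857 0.1303] yaw 83.35 tilt [-0.0022 -0.0014] w 0.202 F [ 0.2  0.1 -0.7] j7 1.15
  twist -0.0 offset cm [ 5.53 -0.27  0.43]
```

View pics/s5.png

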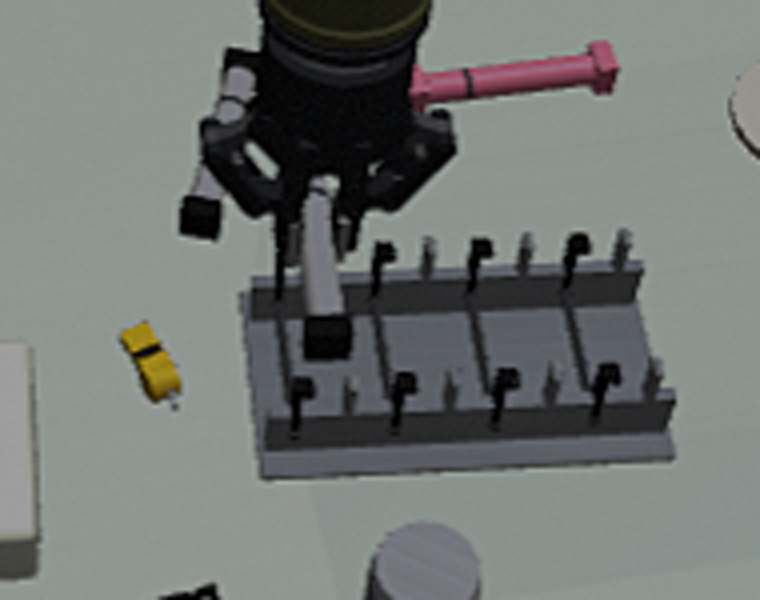

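>>> {"op": "arm_command", "data": {"rows": [{"grip":0,"offset":[1,-0.3,0.4],"twist":0},{"grip":0,"offset":[2,0,0],"twist":0},{"grip":0,"offset":[1.6,0,0],"twist":0},{"grip":0,"offset":[0,0,0],"twist":0},{"grip":0,"offset":[0,0,0],"twist":0}]}}

```text
time_s: 12.6
position: [0.6159, 0.0909, 0.0856]
orientation: [[0.0, -0.993, 0.114], [0.0, 0.114, 0.993], [-1.0, -0.0, 0.0]]
contact_force: [0.0, -0.4, -1.5]
width: 0.201
```

```bash
python3 -c "
from look import *
rel(0.6144,.0896,.06,83.4)
crop('scene',(340,220,130,100),'s6',6)"
```

```text
t 12.7 pos [0.6162 0.0909 0.086 ] yaw 83.43 tilt [0.0012 0.0002] w 0.198 F [ 0.1  0.2 -1.4] j7 1.13
  twist 0.0 offset cm [ 2.6   0.16 -0.15]
```

View pics/s6.png

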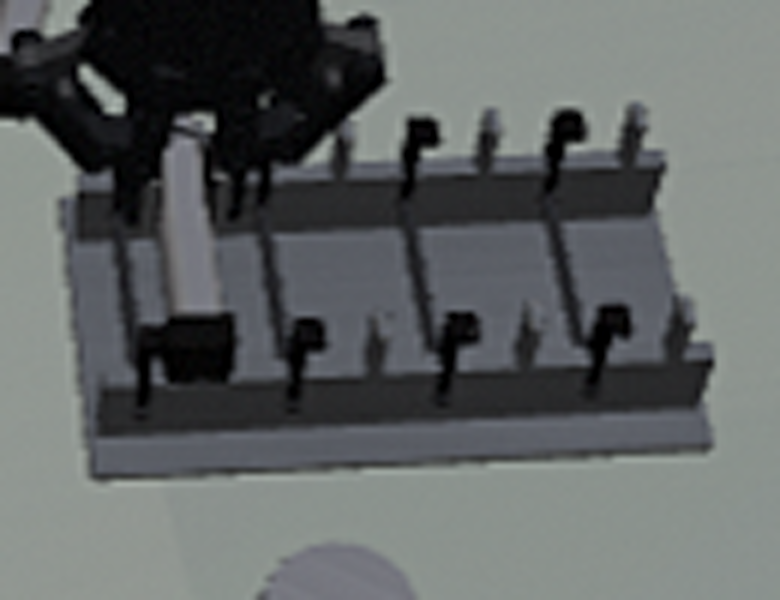

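```bash
python3 -c "
from look import *
s=get_state();R=s['orientation'];p=s['position']+[0,0,.0007]
ax=-R[:,1];tz=R[:,2]
im=ims['scene'];g=cv2.resize(im['frame'][220:320,340:470,::-1],None,fx=6,fy=6,interpolation=cv2.INTER_CUBIC)
for a in (.055,.069):
  for b in (-.0125,.0125):
    for c in (-.0125,.0125):
      q=(proj(im,p+a*ax+b*tz+[0,0,c])[0]-[340,220])*6+2.5; cv2.drawMarker(g,tuple(int(v) for v in q),(0,0,255),0,8)
cv2.imwrite('pics/s7.png',g[200:450,50:350])
cv2.imwrite('pics/s7.png',cv2.resize(g[250:420,80:300],None,fx=3,fy=3))
"
```

```text
(no output)
```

View pics/s7.png

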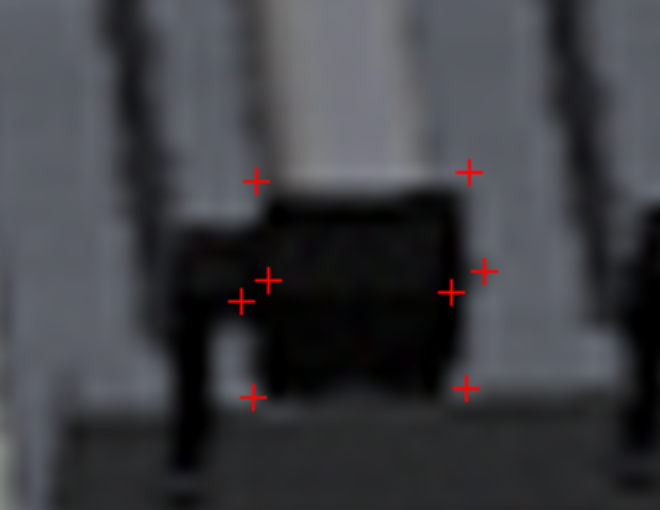

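```bash
python3 -c "
from look import *
im=ims['scene'];u,v,w,h=390,240,70,60
g=cv2.resize(im['frame'][v:v+h,u:u+w,::-1],None,fx=11,fy=11,interpolation=cv2.INTER_CUBIC)
g=cv2.convertScaleAbs(g,alpha=1.6)
for k in (-.028,.028,.084):
  for x in (-.045-.004,-.045+.004,.049,.041):
    for z in (.069,.05):
      q=(proj(im,inframe((.624,.174),-.115,(x,k+.0115,z)))[0]-[u,v])*11+5; cv2.drawMarker(g,tuple(int(t) for t in q),(0,0,255),0,8)
cv2.imwrite('pics/s8.png',g)
"
```

```text
(no output)
```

View pics/s8.png

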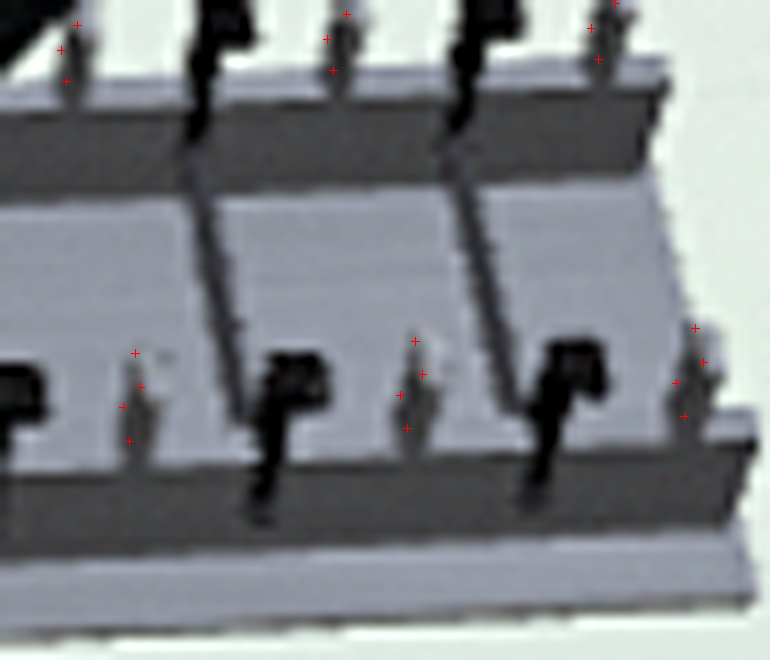

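>>> {"op": "arm_command", "data": {"rows": [{"grip":0,"offset":[0.5,0.2,-0.2],"twist":0},{"grip":0,"offset":[0.8,0,0],"twist":0},{"grip":0,"offset":[0.8,0,0],"twist":0},{"grip":0,"offset":[0,0,0],"twist":0},{"grip":0,"offset":[0,0,0],"twist":0}]}}

```text
time_s: 13.52
position: [0.6145, 0.0908, 0.0644]
orientation: [[0.002, -0.994, 0.113], [0.002, 0.113, 0.994], [-1.0, -0.002, 0.002]]
contact_force: [1.6, 3.9, 0.2]
width: 0.198
```

```bash
python3 -c "
from h import *
rel(0.6144,.0894,.0493,83.4)"
```

```text
t 13.53 pos [0.6145 0.0908 0.0644] yaw 83.5 tilt [0.0022 0.002 ] w 0.198 F [1.6 3.9 0.2] j7 1.13
  twist 0.1 offset cm [ 1.51 -0.01 -0.14]
```

```bash
python3 -c "
from look import *
crop('scene',(335,220,100,80),'s9',8)
crop('top',(180,140,120,90),'t9',6)"
```

```text
(no output)
```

View pics/s9.png

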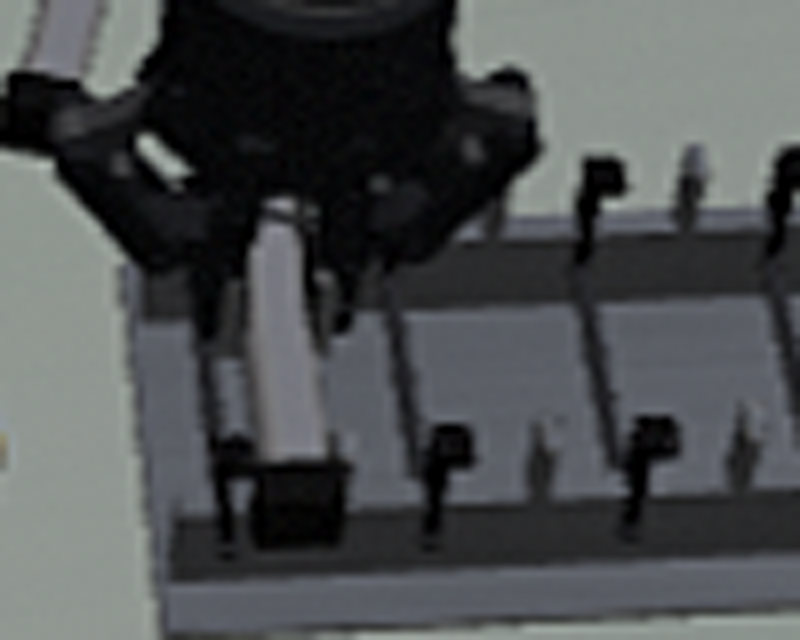

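View pics/t9.png

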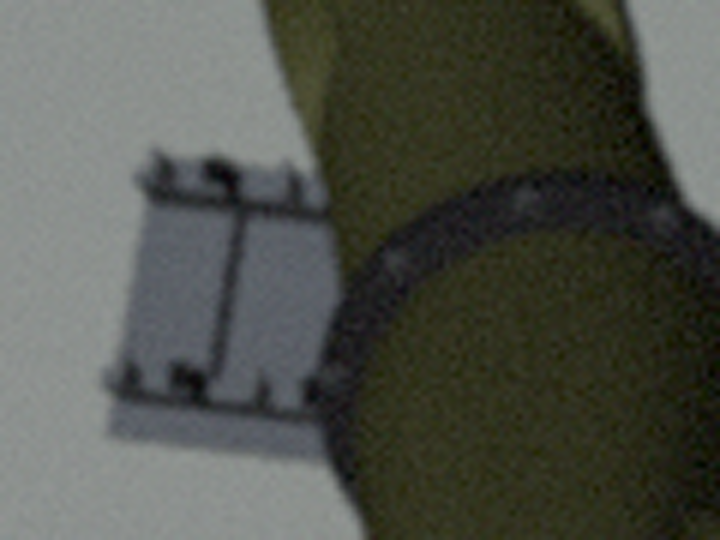

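>>> {"op": "arm_command", "data": {"rows": [{"grip":0,"offset":[0,0,0.15],"twist":0},{"grip":0,"offset":[0.3,0,0],"twist":0},{"grip":0,"offset":[0,0,0],"twist":0},{"grip":0,"offset":[0,0,0],"twist":0}]}}

```text
time_s: 14.12
position: [0.6137, 0.0911, 0.061]
orientation: [[0.0, -0.994, 0.114], [0.0, 0.114, 0.994], [-1.0, -0.0, 0.0]]
contact_force: [2.1, 3.5, 0.1]
width: 0.2
```

>>> {"op": "arm_command", "data": {"rows": [{"grip":0,"offset":[0.3,0,0],"twist":0},{"grip":0,"offset":[0,0,0],"twist":0},{"grip":0,"offset":[0,0,0],"twist":0}]}}

```text
time_s: 14.5
position: [0.6133, 0.0905, 0.0577]
orientation: [[-0.001, -0.993, 0.114], [-0.0, 0.114, 0.993], [-1.0, 0.001, -0.0]]
contact_force: [2.6, 4.1, -3.1]
width: 0.198
```

>>> {"op": "arm_command", "data": {"rows": [{"grip":0,"offset":[0.3,0,0],"twist":0},{"grip":0,"offset":[0,0,0],"twist":0},{"grip":0,"offset":[0,0,0],"twist":0}]}}

```text
time_s: 14.88
position: [0.6132, 0.0903, 0.0548]
orientation: [[-0.001, -0.993, 0.114], [-0.0, 0.114, 0.993], [-1.0, 0.001, -0.0]]
contact_force: [1.2, 3.3, -3.9]
width: 0.2
```

>>> {"op": "arm_command", "data": {"rows": [{"grip":0,"offset":[0.3,0,0],"twist":0},{"grip":0,"offset":[0,0,0],"twist":0},{"grip":0,"offset":[0,0,0],"twist":0}]}}

```text
time_s: 15.25
position: [0.6134, 0.0902, 0.052]
orientation: [[-0.001, -0.993, 0.115], [-0.0, 0.115, 0.993], [-1.0, 0.001, -0.001]]
contact_force: [0.5, 2.7, -4.2]
width: 0.197
```

```bash
python3 -c "
from look import *
rel(0.6144,.0894,.0493,83.4)
crop('scene',(335,220,100,80),'s10',8)"
```

```text
t 15.35 pos [0.6134 0.0903 0.052 ] yaw 83.42 tilt [-0.0006 -0.0004] w 0.2 F [ 1.2  2.6 -5.2] j7 1.12
  twist 0.0 offset cm [ 0.27 -0.11 -0.07]
```

View pics/s10.png

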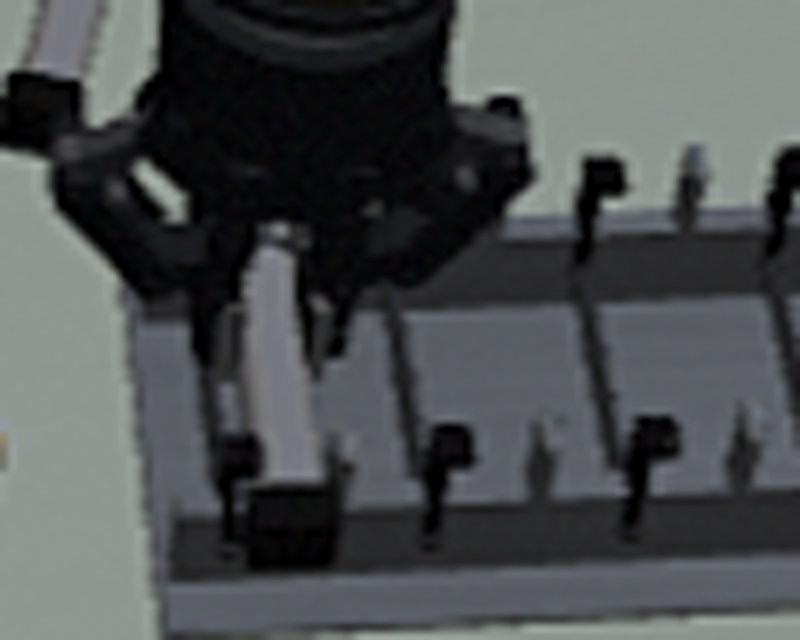

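>>> {"op": "arm_command", "data": {"rows": [{"grip":0,"offset":[0.2,0,0],"twist":0},{"grip":0,"offset":[0.1,0,0],"twist":0},{"grip":0,"offset":[0,0,0],"twist":0},{"grip":0,"offset":[0,0,0],"twist":0}]}}

```text
time_s: 15.85
position: [0.6136, 0.0899, 0.0494]
orientation: [[-0.0, -0.993, 0.115], [-0.001, 0.115, 0.993], [-1.0, 0.0, -0.001]]
contact_force: [-0.5, -0.5, -0.6]
width: 0.201
```

>>> {"op": "arm_command", "data": {"rows": [{"grip":0,"offset":[0.2,0,0],"twist":0},{"grip":0,"offset":[0.1,0,0],"twist":0},{"grip":0,"offset":[0,0,0],"twist":0},{"grip":0,"offset":[0,0,0],"twist":0}]}}

```text
time_s: 16.35
position: [0.6138, 0.0899, 0.049]
orientation: [[0.001, -0.993, 0.115], [-0.001, 0.115, 0.993], [-1.0, -0.002, -0.001]]
contact_force: [-6.8, -1.5, 22.2]
width: 0.2
```

Floor contact comes at exactly the expected height (TCP z 0.049), so the torch is home. I release and rise.

>>> {"op": "arm_command", "data": {"rows": [{"grip":0,"offset":[-0.2,0,0],"twist":0},{"grip":0.45,"offset":[0,0,0],"twist":0},{"grip":0.45,"offset":[0,0,0],"twist":0},{"grip":0.45,"offset":[0,0,0],"twist":0},{"grip":0.45,"offset":[-3,0,0],"twist":0},{"grip":0.45,"offset":[-4,0,0],"twist":0},{"grip":0.7,"offset":[-4,4,0],"twist":0},{"grip":0.7,"offset":[0,5,0],"twist":0},{"grip":0.7,"offset":[0,5,0],"twist":0},{"grip":0.7,"offset":[0,0,0],"twist":0}]}}

```text
time_s: 17.6
position: [0.4708, 0.1069, 0.1584]
orientation: [[-0.003, -0.994, 0.112], [-0.001, 0.112, 0.994], [-1.0, 0.002, -0.001]]
contact_force: [0.3, 0.2, -0.0]
width: 0.696
```

```bash
python3 -c "
from look import *
rel(.4368,.0745,.1,66.8)
crop('scene',(190,190,190,150),'s11')
crop('scene',(335,220,100,80),'s12',8)
crop('top',(180,140,260,160),'t11',3)"
```

```text
t 17.7 pos [0.4751 0.1067 0.1587] yaw 83.46 tilt [0.0013 0.0001] w 0.694 F [ 0.6 -0.2 -0.6] j7 1.06
  twist 16.7 offset cm [ 5.87  2.25 -4.47]
```

View pics/s11.png

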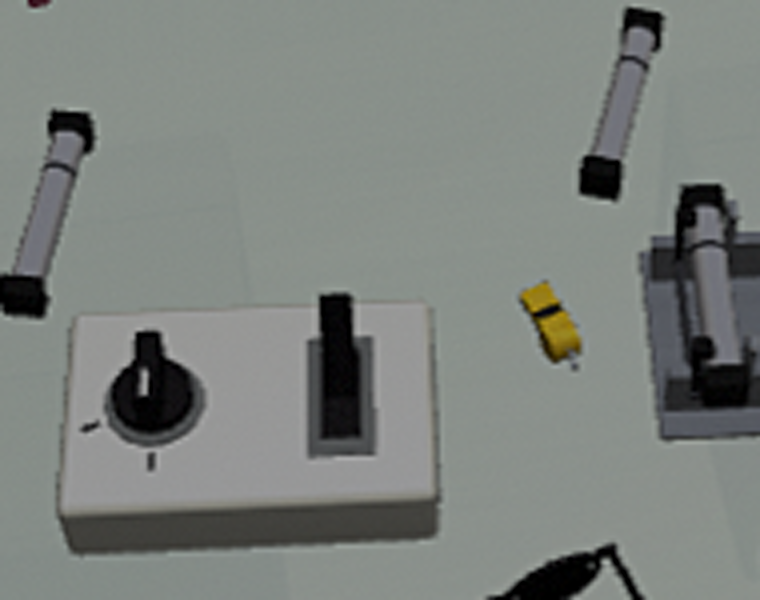

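View pics/s12.png

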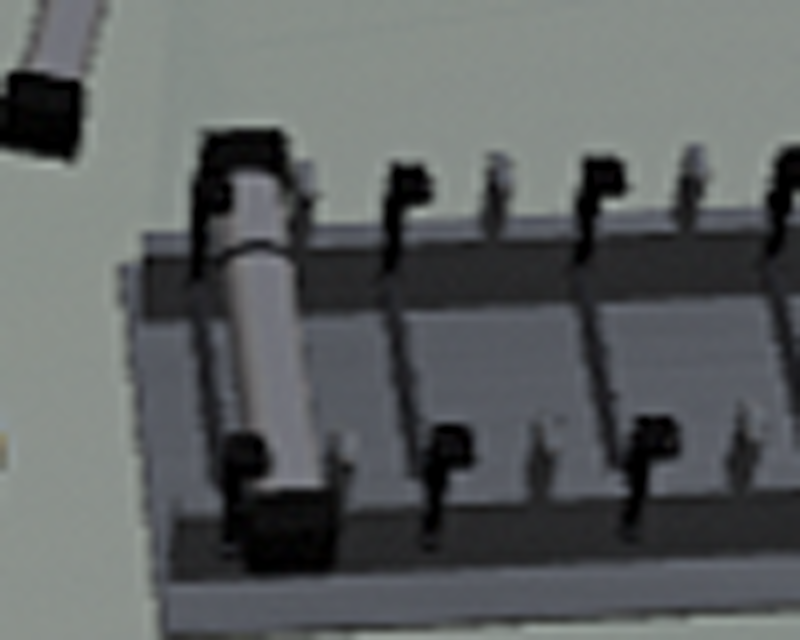

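View pics/t11.png

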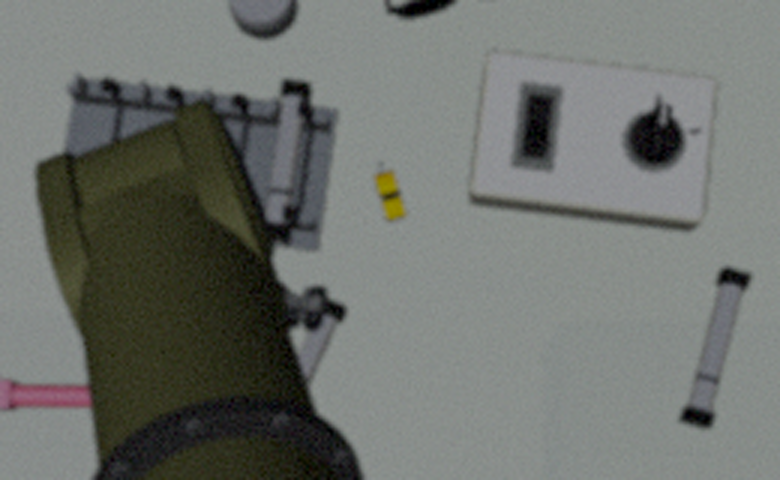

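The first torch is home with both jaws over it, and the other two have not moved. Next I take the torch at (0.437, 0.075).

>>> {"op": "arm_command", "data": {"rows": [{"grip":0.7,"offset":[0,0,0],"twist":8.4},{"grip":0.7,"offset":[0,0,0],"twist":8.3},{"grip":0.7,"offset":[4,2.2,-4.5],"twist":0},{"grip":0.7,"offset":[4,0,0],"twist":0},{"grip":0.7,"offset":[3,0,0],"twist":0},{"grip":0.7,"offset":[0,0,0],"twist":0},{"grip":0.7,"offset":[0,0,0],"twist":0}]}}

```text
time_s: 18.58
position: [0.4387, 0.0749, 0.0498]
orientation: [[0.001, -0.919, 0.395], [0.0, 0.395, 0.919], [-1.0, -0.001, 0.0]]
contact_force: [0.4, 0.5, 1.3]
width: 0.699
```

```bash
python3 -c "
from look import *
rel(.4368,.0745,.0115,66.8)
crop('scene',(280,150,150,110),'s13',5)"
```

```text
t 18.68 pos [0.4387 0.075  0.0503] yaw 66.73 tilt [0.0021 0.0004] w 0.7 F [-0.3  0.8  0.4] j7 0.82
  twist -0.1 offset cm [ 3.88  0.16 -0.12]
```

View pics/s13.png

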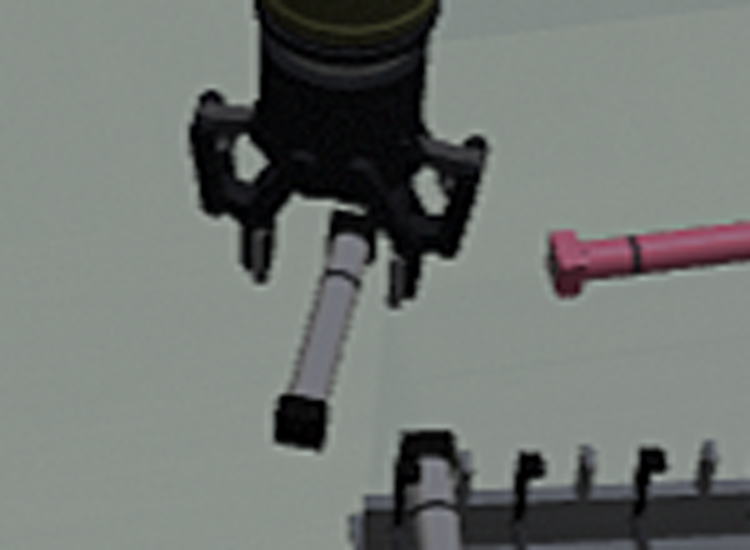

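>>> {"op": "arm_command", "data": {"rows": [{"grip":0.7,"offset":[2,0.15,-0.1],"twist":0},{"grip":0.7,"offset":[1.8,0,0],"twist":0},{"grip":0.7,"offset":[0,0,0],"twist":0},{"grip":0,"offset":[0,0,0],"twist":0},{"grip":0,"offset":[0,0,0],"twist":0},{"grip":0,"offset":[0,0,0],"twist":0},{"grip":0,"offset":[0,0,0],"twist":0},{"grip":0,"offset":[0,0,0],"twist":0}]}}

```text
time_s: 19.68
position: [0.4364, 0.0746, 0.0124]
orientation: [[0.002, -0.919, 0.395], [0.0, 0.395, 0.919], [-1.0, -0.002, 0.001]]
contact_force: [-1.1, -0.3, 10.0]
width: 0.2
```

>>> {"op": "arm_command", "data": {"rows": [{"grip":0,"offset":[-4,0,0],"twist":0},{"grip":0,"offset":[-4,0,0],"twist":0},{"grip":0,"offset":[-4,0,0],"twist":0},{"grip":0,"offset":[0,0,0],"twist":-8.3},{"grip":0,"offset":[0,0,0],"twist":-8.3},{"grip":0,"offset":[0,0,0],"twist":0}]}}

```text
time_s: 20.42
position: [0.4357, 0.0743, 0.1317]
orientation: [[0.0, -0.993, 0.117], [0.0, 0.117, 0.993], [-1.0, -0.0, 0.0]]
contact_force: [0.4, -0.4, -0.4]
width: 0.199
```

```bash
python3 -c "
from look import *
P=inframe((.624,.1735),-.115,(0,-.028,.05)); print(P)
rel(P[0],P[1],.085,83.4)
crop('scene',(230,120,190,150),'s14')"
```

```text
[0.62078709 0.14568495 0.05      ]
t 20.52 pos [0.4356 0.0743 0.1314] yaw 83.13 tilt [-0.0001  0.    ] w 0.198 F [-0.8  0.7 -1.2] j7 1.08
  twist -0.3 offset cm [  4.64 -17.57   9.22]
```

View pics/s14.png

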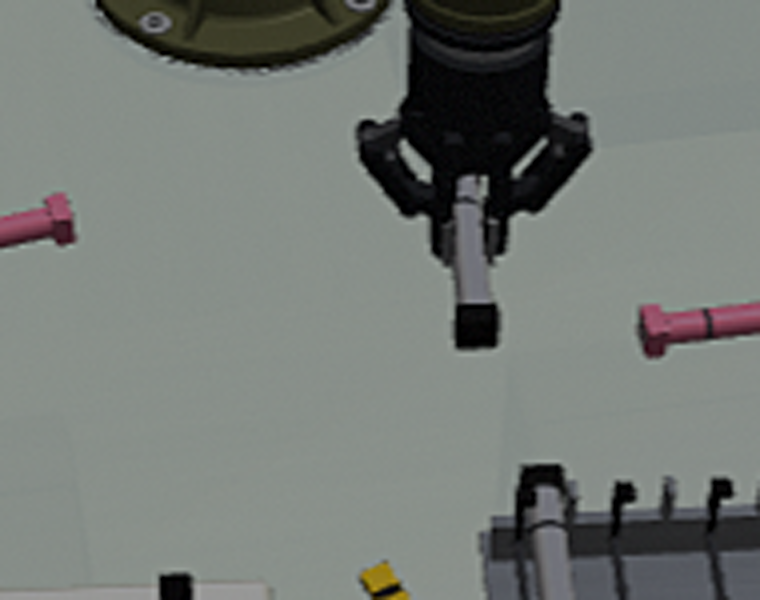

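>>> {"op": "arm_command", "data": {"rows": [{"grip":0,"offset":[0,-4.4,2.3],"twist":-0.3},{"grip":0,"offset":[0,-4.4,2.3],"twist":0},{"grip":0,"offset":[0,-4.4,2.3],"twist":0},{"grip":0,"offset":[0,-4.4,2.3],"twist":0},{"grip":0,"offset":[2,0,0],"twist":0},{"grip":0,"offset":[2.5,0,0],"twist":0},{"grip":0,"offset":[0,0,0],"twist":0},{"grip":0,"offset":[0,0,0],"twist":0}]}}

```text
time_s: 21.52
position: [0.6212, 0.1463, 0.0869]
orientation: [[0.0, -0.994, 0.112], [0.0, 0.112, 0.994], [-1.0, -0.0, 0.0]]
contact_force: [0.2, 0.2, -0.3]
width: 0.198
```

```bash
python3 -c "
from look import *
rel(.6208,.1457,.0615,83.4)
crop('scene',(340,220,130,100),'s15',6)"
```

```text
t 21.62 pos [0.6216 0.1464 0.0875] yaw 83.6 tilt [0.0018 0.0004] w 0.2 F [-0.4  0.4 -0.5] j7 1.04
  twist 0.2 offset cm [ 2.6   0.07 -0.08]
```

View pics/s15.png

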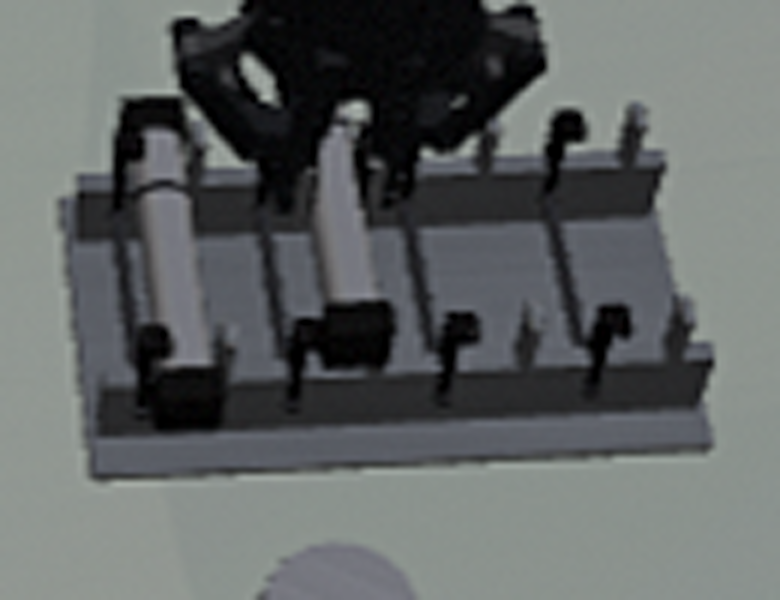

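>>> {"op": "arm_command", "data": {"rows": [{"grip":0,"offset":[0.5,0.1,-0.05],"twist":0.2},{"grip":0,"offset":[0.6,0,0],"twist":0},{"grip":0,"offset":[0.6,0,0],"twist":0},{"grip":0,"offset":[0.5,0,0],"twist":0},{"grip":0,"offset":[0.4,0,0],"twist":0},{"grip":0,"offset":[0.0,0,0],"twist":0},{"grip":0,"offset":[0.0,0,0],"twist":0}]}}

```text
time_s: 22.5
position: [0.6203, 0.1464, 0.0602]
orientation: [[0.001, -0.993, 0.114], [0.001, 0.114, 0.993], [-1.0, -0.001, 0.001]]
contact_force: [1.5, 3.8, -0.8]
width: 0.2
```

>>> {"op": "arm_command", "data": {"rows": [{"grip":0,"offset":[0.3,0,0],"twist":0},{"grip":0,"offset":[0.2,0,0],"twist":0},{"grip":0,"offset":[0,0,0],"twist":0},{"grip":0,"offset":[0,0,0],"twist":0}]}}

```text
time_s: 23.0
position: [0.6194, 0.1454, 0.0547]
orientation: [[-0.001, -0.993, 0.114], [-0.001, 0.114, 0.993], [-1.0, 0.001, -0.001]]
contact_force: [1.2, 3.7, -5.3]
width: 0.195
```

>>> {"op": "arm_command", "data": {"rows": [{"grip":0,"offset":[0.2,0,0],"twist":0},{"grip":0,"offset":[0.2,0,0],"twist":0},{"grip":0,"offset":[0,0,0],"twist":0},{"grip":0,"offset":[0,0,0],"twist":0}]}}

```text
time_s: 23.5
position: [0.6197, 0.1453, 0.051]
orientation: [[-0.001, -0.993, 0.115], [-0.001, 0.115, 0.993], [-1.0, 0.001, -0.001]]
contact_force: [1.1, 2.6, -4.5]
width: 0.196
```

>>> {"op": "arm_command", "data": {"rows": [{"grip":0,"offset":[0.2,0,0],"twist":0},{"grip":0,"offset":[0.1,0,0],"twist":0},{"grip":0,"offset":[0,0,0],"twist":0},{"grip":0,"offset":[0,0,0],"twist":0}]}}

```text
time_s: 24.0
position: [0.6199, 0.1454, 0.0498]
orientation: [[0.001, -0.993, 0.115], [-0.0, 0.115, 0.993], [-1.0, -0.001, -0.0]]
contact_force: [-5.1, 0.5, 11.4]
width: 0.195
```

>>> {"op": "arm_command", "data": {"rows": [{"grip":0,"offset":[0.2,0,0],"twist":0},{"grip":0,"offset":[0,0,0],"twist":0},{"grip":0,"offset":[0,0,0],"twist":0}]}}

```text
time_s: 24.38
position: [0.62, 0.1455, 0.0496]
orientation: [[0.002, -0.993, 0.115], [-0.0, 0.115, 0.993], [-1.0, -0.002, -0.0]]
contact_force: [-8.8, 0.5, 24.6]
width: 0.198
```

>>> {"op": "arm_command", "data": {"rows": [{"grip":0,"offset":[-0.3,0,0],"twist":0},{"grip":0.45,"offset":[0,0,0],"twist":0},{"grip":0.45,"offset":[0,0,0],"twist":0},{"grip":0.45,"offset":[0,0,0],"twist":0},{"grip":0.45,"offset":[-3,0,0],"twist":0},{"grip":0.45,"offset":[-4,0,0],"twist":0},{"grip":0.7,"offset":[-4,4,0],"twist":0},{"grip":0.7,"offset":[0,5,-4],"twist":0},{"grip":0.7,"offset":[0,5,-4],"twist":0},{"grip":0.7,"offset":[0,0,-5],"twist":0}]}}

```text
time_s: 25.62
position: [0.4648, 0.0344, 0.1595]
orientation: [[-0.002, -0.994, 0.11], [-0.0, 0.11, 0.994], [-1.0, 0.002, -0.0]]
contact_force: [2.6, 0.2, -0.4]
width: 0.699
```

>>> {"op": "arm_command", "data": {"rows": [{"grip":0.7,"offset":[0,0,-5],"twist":0},{"grip":0.7,"offset":[0,0,-5],"twist":0},{"grip":0.7,"offset":[0,0,-5],"twist":0},{"grip":0.7,"offset":[0,0,-5],"twist":4.5},{"grip":0.7,"offset":[0,0,-5],"twist":4.5},{"grip":0.7,"offset":[0,0,0],"twist":0},{"grip":0.7,"offset":[0,0,0],"twist":0}]}}

```text
time_s: 26.5
position: [0.4362, -0.213, 0.1592]
orientation: [[-0.0, -0.963, 0.268], [0.001, 0.268, 0.963], [-1.0, 0.0, 0.001]]
contact_force: [0.2, 1.1, 0.2]
width: 0.699
```

```bash
python3 -c "
from look import *
rel(.4642,-.2767,.05,74.3)
crop('scene',(120,160,190,150),'s16')
crop('scene',(340,220,130,100),'s17',6)
crop('top',(180,140,260,160),'t16',3)"
```

```text
t 26.6 pos [ 0.4365 -0.2121  0.1593] yaw 74.58 tilt [0.     0.0006] w 0.702 F [ 0.4  0.2 -0. ] j7 1.63
  twist 0.3 offset cm [10.93 -4.41 -5.47]
```

View pics/s16.png

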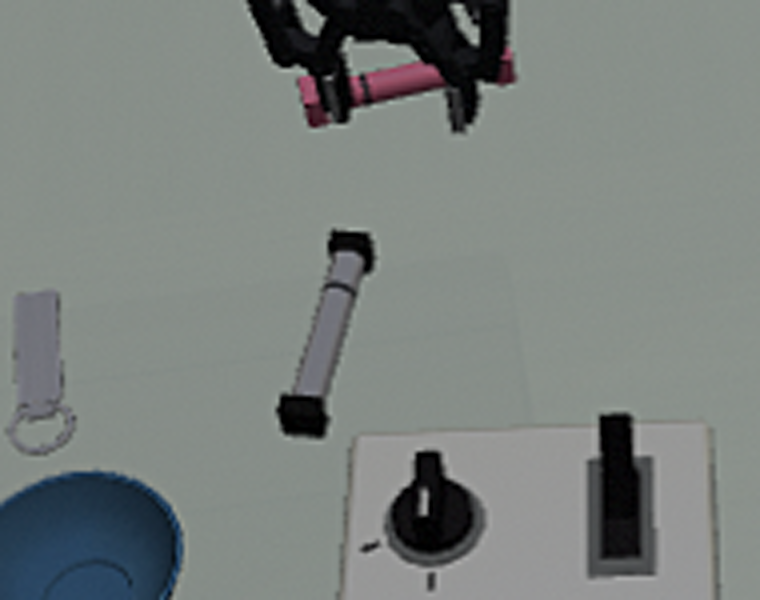

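View pics/s17.png

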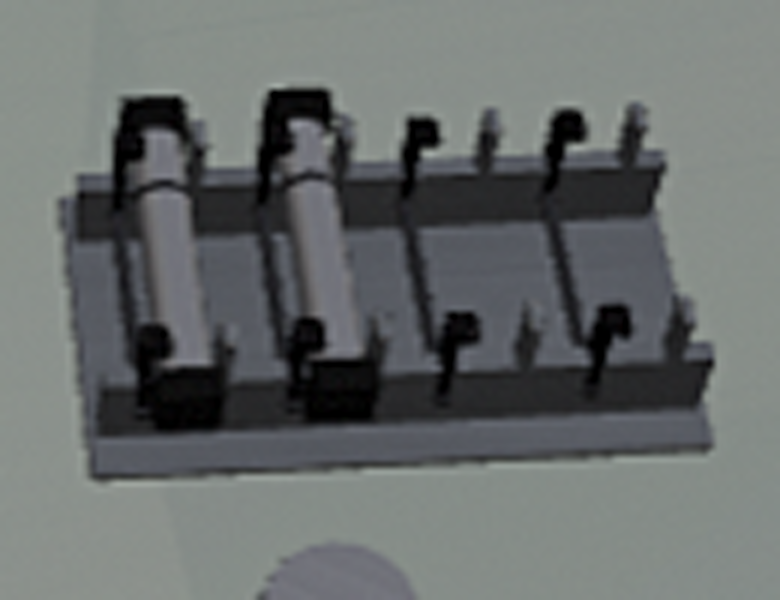

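View pics/t16.png

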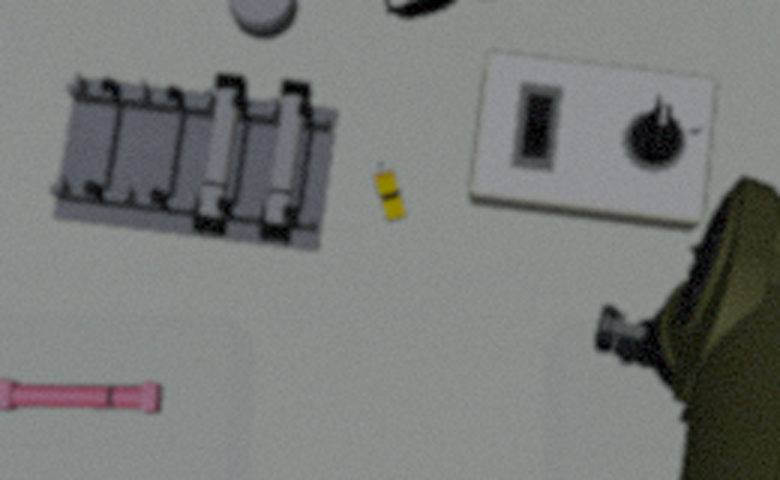

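Two torches are home and the third is at its first-measured spot.

>>> {"op": "arm_command", "data": {"rows": [{"grip":0.7,"offset":[0,-4.4,-5.5],"twist":0.3},{"grip":0.7,"offset":[4,0,0],"twist":0},{"grip":0.7,"offset":[4,0,0],"twist":0},{"grip":0.7,"offset":[3,0,0],"twist":0},{"grip":0.7,"offset":[0,0,0],"twist":0},{"grip":0.7,"offset":[0,0,0],"twist":0}]}}

```text
time_s: 27.35
position: [0.4616, -0.2705, 0.0503]
orientation: [[0.001, -0.962, 0.272], [-0.0, 0.272, 0.962], [-1.0, -0.001, -0.0]]
contact_force: [0.7, -0.6, 0.9]
width: 0.701
```

```bash
python3 -c "
from look import *
rel(.4642,-.2767,.0115,74.3)
crop('scene',(140,160,150,110),'s18',5)"
```

```text
t 27.45 pos [ 0.4617 -0.2711  0.0507] yaw 74.18 tilt [ 0.0022 -0.0011] w 0.703 F [-0.2  0.   0.6] j7 1.68
  twist -0.1 offset cm [ 3.92 -0.39 -0.47]
```

View pics/s18.png

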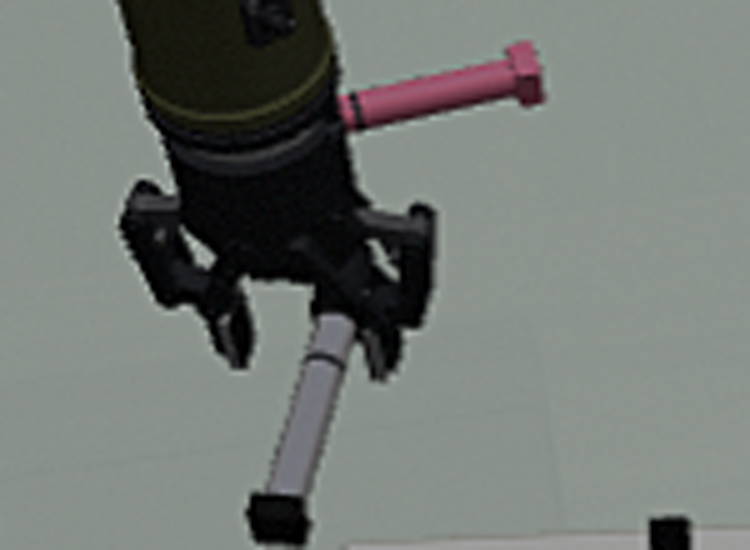

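>>> {"op": "arm_command", "data": {"rows": [{"grip":0.7,"offset":[0,-0.4,-0.45],"twist":0},{"grip":0.7,"offset":[2,0,0],"twist":0},{"grip":0.7,"offset":[1.8,0,0],"twist":0},{"grip":0.7,"offset":[0,0,0],"twist":0},{"grip":0.7,"offset":[0,0,0],"twist":0}]}}

```text
time_s: 28.08
position: [0.4637, -0.2769, 0.0121]
orientation: [[0.001, -0.962, 0.274], [-0.001, 0.274, 0.962], [-1.0, -0.001, -0.0]]
contact_force: [-0.2, -0.4, 0.2]
width: 0.699
```

```bash
python3 -c "
from look import *
rel(.4642,-.2767,.0115,74.3)
crop('scene',(140,160,150,110),'s19',5)"
```

```text
t 28.18 pos [ 0.4638 -0.2768  0.0122] yaw 74.13 tilt [ 0.0013 -0.0008] w 0.702 F [ 0.2 -1.  -0.1] j7 1.67
  twist -0.2 offset cm [ 0.07 -0.03  0.02]
```

View pics/s19.png

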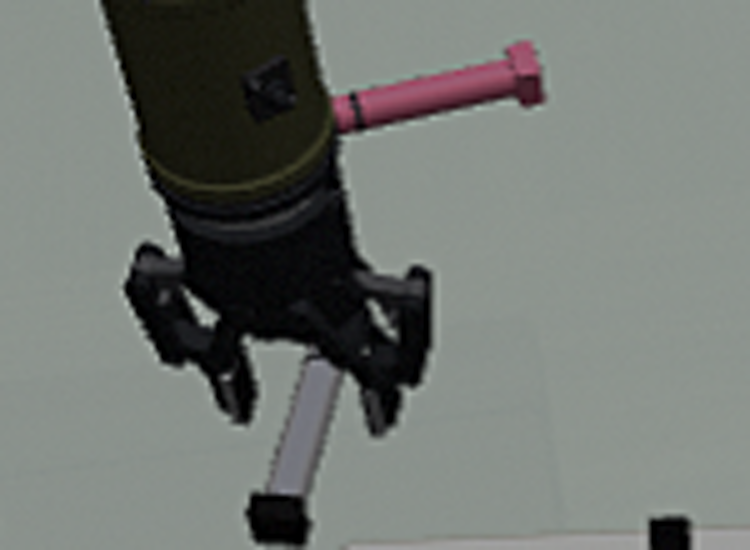

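>>> {"op": "arm_command", "data": {"rows": [{"grip":0,"offset":[0,0,0],"twist":0},{"grip":0,"offset":[0,0,0],"twist":0},{"grip":0,"offset":[0,0,0],"twist":0},{"grip":0,"offset":[0,0,0],"twist":0},{"grip":0,"offset":[0,0,0],"twist":0}]}}

```text
time_s: 28.8
position: [0.4634, -0.2766, 0.0119]
orientation: [[0.0, -0.962, 0.273], [-0.0, 0.273, 0.962], [-1.0, -0.001, -0.0]]
contact_force: [-1.0, 0.8, 6.2]
width: 0.2
```

>>> {"op": "arm_command", "data": {"rows": [{"grip":0,"offset":[-4,0,0],"twist":0},{"grip":0,"offset":[-4,0,0],"twist":0},{"grip":0,"offset":[-4,0,0],"twist":0},{"grip":0,"offset":[0,0,0],"twist":-4.6},{"grip":0,"offset":[0,0,0],"twist":-4.6},{"grip":0,"offset":[0,0,0],"twist":0}]}}

```text
time_s: 29.55
position: [0.463, -0.2764, 0.1313]
orientation: [[-0.0, -0.993, 0.117], [0.0, 0.117, 0.993], [-1.0, 0.0, 0.0]]
contact_force: [-0.2, -0.6, -0.4]
width: 0.202
```

```bash
python3 -c "
from look import *
P=inframe((.624,.1735),-.115,(0,.028,.05)); print(P)
rel(P[0],P[1],.085,83.4)
crop('scene',(130,140,190,150),'s20')"
```

```text
[0.62721291 0.20131505 0.05      ]
t 29.65 pos [ 0.4631 -0.2764  0.1311] yaw 83.23 tilt [-0.0003  0.0002] w 0.194 F [-0.9 -0.1 -1.4] j7 1.83
  twist -0.2 offset cm [  4.61 -10.81  49.34]
```

View pics/s20.png

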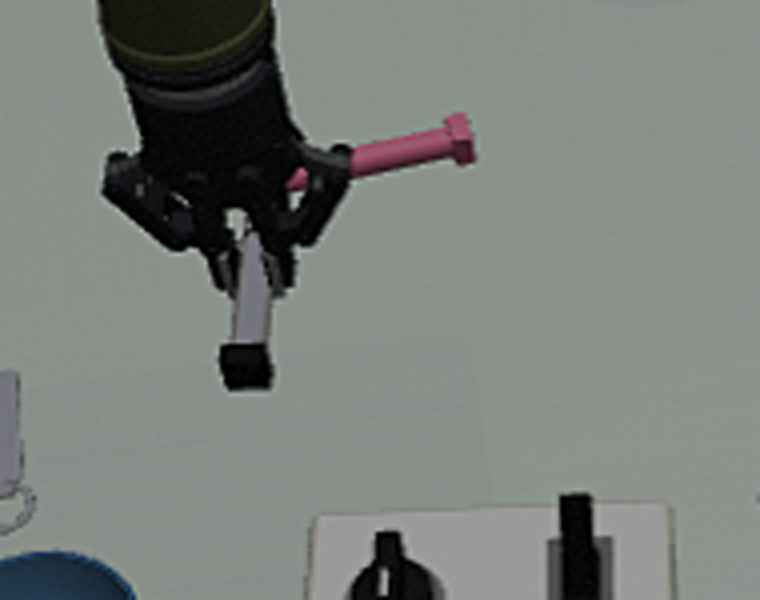

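>>> {"op": "arm_command", "data": {"rows": [{"grip":0,"offset":[0,0,5],"twist":-0.2},{"grip":0,"offset":[0,0,5],"twist":0},{"grip":0,"offset":[0,0,5],"twist":0},{"grip":0,"offset":[0,0,5],"twist":0},{"grip":0,"offset":[0,0,5],"twist":0},{"grip":0,"offset":[0,0,5],"twist":0},{"grip":0,"offset":[0,0,5],"twist":0},{"grip":0,"offset":[0,-2,5],"twist":0},{"grip":0,"offset":[0,-4,5],"twist":0},{"grip":0,"offset":[0,-4.8,4.3],"twist":0}]}}

```text
time_s: 30.9
position: [0.6241, 0.2017, 0.1313]
orientation: [[-0.0, -0.994, 0.112], [0.0, 0.112, 0.994], [-1.0, 0.0, 0.0]]
contact_force: [1.5, -1.0, -0.4]
width: 0.201
```

>>> {"op": "arm_command", "data": {"rows": [{"grip":0,"offset":[2,0,0],"twist":0},{"grip":0,"offset":[2.5,0,0],"twist":0},{"grip":0,"offset":[0,0,0],"twist":0},{"grip":0,"offset":[0,0,0],"twist":0}]}}

```text
time_s: 31.4
position: [0.6239, 0.1991, 0.0869]
orientation: [[0.001, -0.994, 0.113], [0.0, 0.113, 0.994], [-1.0, -0.001, 0.0]]
contact_force: [0.1, -0.2, -0.1]
width: 0.199
```

```bash
python3 -c "
from look import *
rel(.6272,.2014,.0615,83.4)
crop('scene',(340,220,130,100),'s21',6)"
```

```text
t 31.5 pos [0.6242 0.1992 0.0876] yaw 83.51 tilt [0.0019 0.0006] w 0.197 F [0.2 0.  0.2] j7 0.99
  twist 0.1 offset cm [ 2.61 -0.27  0.25]
```

View pics/s21.png

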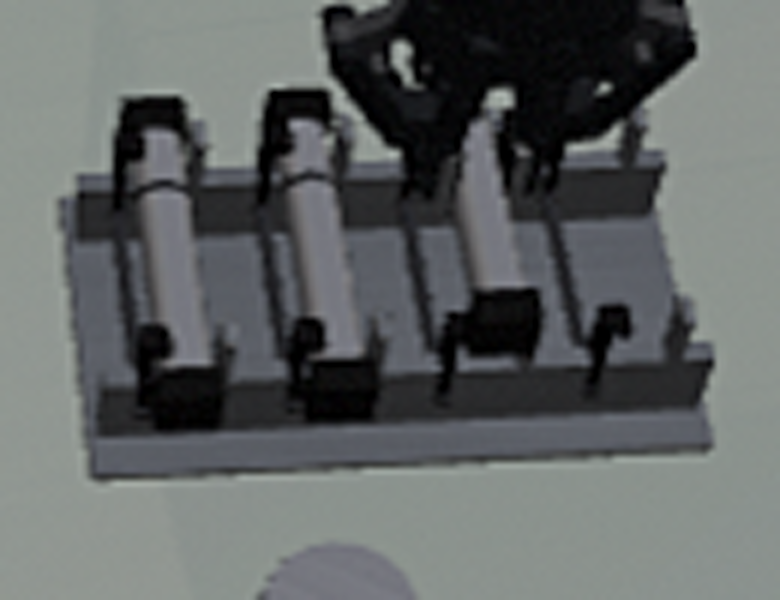

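>>> {"op": "arm_command", "data": {"rows": [{"grip":0,"offset":[0,-0.25,0.25],"twist":0.1},{"grip":0,"offset":[0.5,0,0],"twist":0},{"grip":0,"offset":[0.6,0,0],"twist":0},{"grip":0,"offset":[0.6,0,0],"twist":0},{"grip":0,"offset":[0.5,0,0],"twist":0},{"grip":0,"offset":[0.4,0,0],"twist":0},{"grip":0,"offset":[0.0,0,0],"twist":0},{"grip":0,"offset":[0.0,0,0],"twist":0}]}}

```text
time_s: 32.5
position: [0.6264, 0.2017, 0.06]
orientation: [[0.0, -0.993, 0.114], [0.001, 0.114, 0.993], [-1.0, -0.0, 0.001]]
contact_force: [2.7, 4.7, -1.7]
width: 0.202
```

>>> {"op": "arm_command", "data": {"rows": [{"grip":0,"offset":[0.3,0,0],"twist":0},{"grip":0,"offset":[0.2,0,0],"twist":0},{"grip":0,"offset":[0,0,0],"twist":0},{"grip":0,"offset":[0,0,0],"twist":0}]}}

```text
time_s: 33.0
position: [0.6259, 0.2009, 0.0547]
orientation: [[-0.001, -0.993, 0.114], [-0.001, 0.114, 0.993], [-1.0, 0.001, -0.001]]
contact_force: [1.6, 4.1, -4.4]
width: 0.206
```

>>> {"op": "arm_command", "data": {"rows": [{"grip":0,"offset":[0.2,0,0],"twist":0},{"grip":0,"offset":[0.2,0,0],"twist":0},{"grip":0,"offset":[0,0,0],"twist":0},{"grip":0,"offset":[0,0,0],"twist":0}]}}

```text
time_s: 33.5
position: [0.6261, 0.2007, 0.0509]
orientation: [[-0.001, -0.993, 0.115], [-0.001, 0.115, 0.993], [-1.0, 0.001, -0.001]]
contact_force: [0.8, 3.8, -6.2]
width: 0.2
```

>>> {"op": "arm_command", "data": {"rows": [{"grip":0,"offset":[0.2,0,0],"twist":0},{"grip":0,"offset":[0.1,0,0],"twist":0},{"grip":0,"offset":[0,0,0],"twist":0},{"grip":0,"offset":[0,0,0],"twist":0}]}}

```text
time_s: 34.0
position: [0.6263, 0.2009, 0.0494]
orientation: [[0.0, -0.993, 0.115], [-0.0, 0.115, 0.993], [-1.0, -0.0, -0.0]]
contact_force: [-2.6, 1.3, 6.1]
width: 0.199
```

>>> {"op": "arm_command", "data": {"rows": [{"grip":0,"offset":[0.2,0,0],"twist":0},{"grip":0,"offset":[0,0,0],"twist":0},{"grip":0,"offset":[0,0,0],"twist":0}]}}

```text
time_s: 34.38
position: [0.6264, 0.2009, 0.0492]
orientation: [[0.001, -0.993, 0.115], [-0.0, 0.115, 0.993], [-1.0, -0.001, -0.0]]
contact_force: [-7.1, -0.9, 19.7]
width: 0.202
```

>>> {"op": "arm_command", "data": {"rows": [{"grip":0,"offset":[-0.2,0,0],"twist":0},{"grip":0.45,"offset":[0,0,0],"twist":0},{"grip":0.45,"offset":[0,0,0],"twist":0},{"grip":0.45,"offset":[0,0,0],"twist":0},{"grip":0.45,"offset":[-3,0,0],"twist":0},{"grip":0.45,"offset":[-4,0,0],"twist":0},{"grip":0.0,"offset":[-4,4,0],"twist":0},{"grip":0.0,"offset":[0,5,-4],"twist":0},{"grip":0.0,"offset":[0,5,-4],"twist":0},{"grip":0,"offset":[0,0,-5],"twist":0}]}}

```text
time_s: 35.62
position: [0.4712, 0.09, 0.1585]
orientation: [[-0.002, -0.994, 0.11], [-0.0, 0.11, 0.994], [-1.0, 0.002, -0.0]]
contact_force: [1.9, -0.4, 0.8]
width: -0.0
```

>>> {"op": "arm_command", "data": {"rows": [{"grip":0,"offset":[0,0,-5],"twist":0},{"grip":0,"offset":[0,0,-5],"twist":0},{"grip":0,"offset":[0,0,-5],"twist":0},{"grip":0,"offset":[0,0,-5],"twist":0},{"grip":0,"offset":[0,0,0],"twist":0},{"grip":0,"offset":[0,0,0],"twist":0}]}}

```text
time_s: 36.38
position: [0.4522, -0.1086, 0.1583]
orientation: [[0.0, -0.993, 0.115], [0.0, 0.115, 0.993], [-1.0, -0.0, 0.0]]
contact_force: [0.1, 0.7, 0.7]
width: -0.001
```

```bash
python3 -c "
from look import *
P=inframe((.6424,-.1713),-.119,(-.06,.05,.05)); print(P)
rel(P[0],P[1],.085,83.2)
crop('scene',(340,220,130,100),'s22',6)
crop('scene',(120,150,380,240),'s23',2)
crop('top',(180,140,260,160),'t22',3)"
```

```text
[ 0.5887603  -0.11453045  0.05      ]
t 36.48 pos [ 0.4524 -0.1076  0.1583] yaw 83.56 tilt [0.0002 0.0005] w -0.002 F [-0.6  0.6  0.4] j7 1.56
  twist 0.4 offset cm [  7.33 -13.62   0.93]
```

View pics/s22.png

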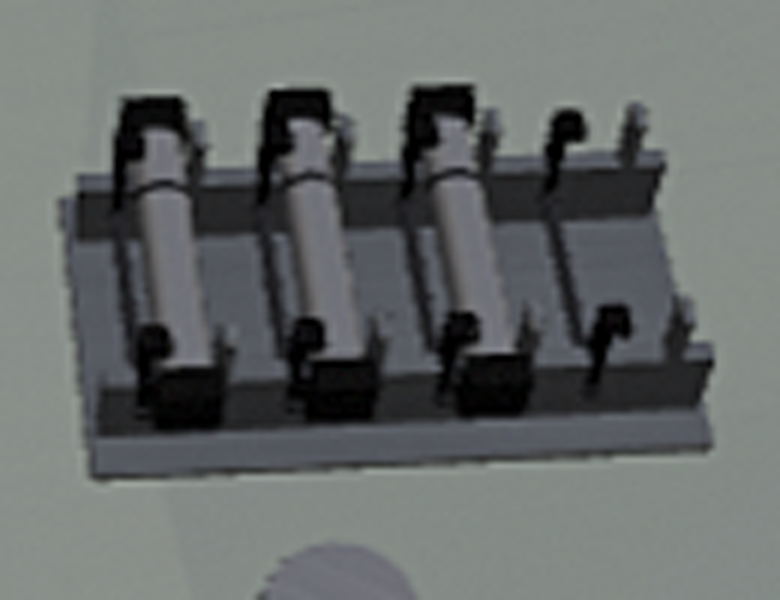

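View pics/s23.png

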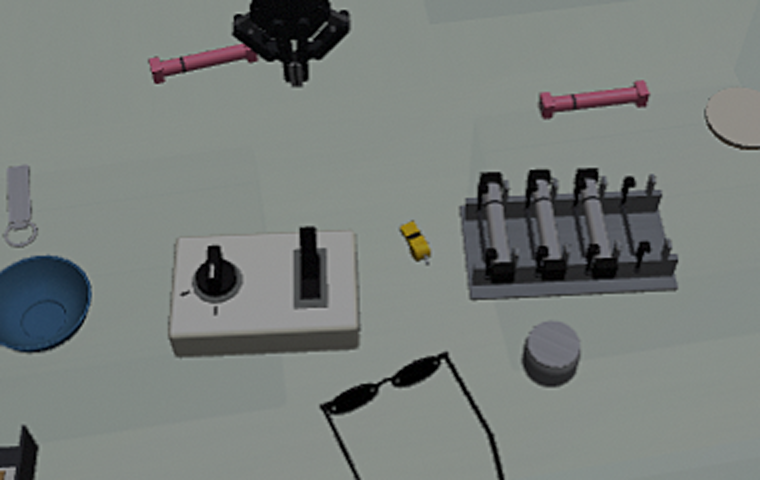

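View pics/t22.png

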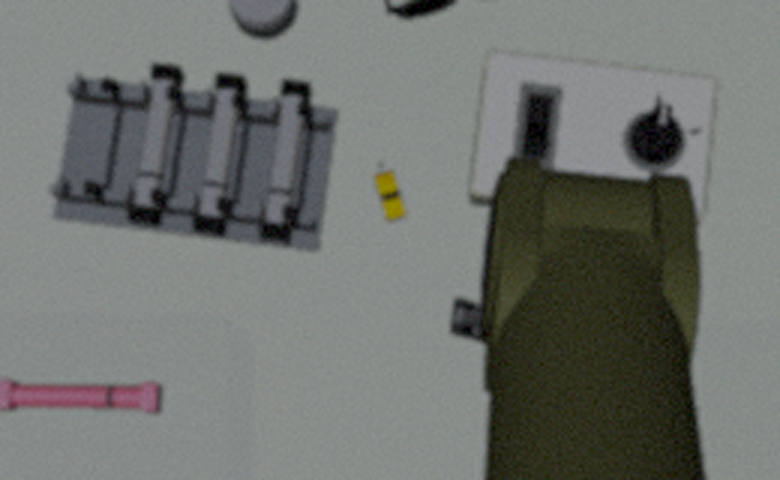

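All three torches are home, no grey ones are left on the glass, and the bystanders have not moved. Next I throw the lever on.

>>> {"op": "arm_command", "data": {"rows": [{"grip":0,"offset":[0,-4.5,0.3],"twist":0.4},{"grip":0,"offset":[0,-4.5,0.3],"twist":0},{"grip":0,"offset":[0,-4.6,0.3],"twist":0},{"grip":0,"offset":[3,0,0],"twist":0},{"grip":0,"offset":[2.3,0,0],"twist":0},{"grip":0,"offset":[2,0,0],"twist":0},{"grip":0,"offset":[0,0,0],"twist":0},{"grip":0,"offset":[0,0,0],"twist":0}]}}

```text
time_s: 37.48
position: [0.5888, -0.1153, 0.086]
orientation: [[0.001, -0.993, 0.12], [0.0, 0.12, 0.993], [-1.0, -0.001, 0.0]]
contact_force: [0.4, -0.3, -0.2]
width: -0.001
```

```bash
python3 -c "
from look import *
P=inframe((.6424,-.1713),-.119,(-.0,.05,.05)); print(P)
rel(P[0],P[1],.085,83.2)
"
```

```text
[ 0.64833597 -0.12165361  0.05      ]
t 37.58 pos [ 0.5889 -0.1158  0.0863] yaw 83.08 tilt [ 0.0017 -0.0002] w 0.003 F [-0.1 -1.1 -0.6] j7 1.5
  twist -0.1 offset cm [ 0.13 -5.97  0.12]
```

>>> {"op": "arm_command", "data": {"rows": [{"grip":0,"offset":[0,-1,0.1],"twist":0},{"grip":0,"offset":[0,-1,0],"twist":0},{"grip":0,"offset":[0,-1,0],"twist":0},{"grip":0,"offset":[0,-0.8,0],"twist":0},{"grip":0,"offset":[0,-0.8,0],"twist":0},{"grip":0,"offset":[0,-0.8,0],"twist":0},{"grip":0,"offset":[0,0,0],"twist":0}]}}

```text
time_s: 38.45
position: [0.6426, -0.1218, 0.0849]
orientation: [[0.0, -0.993, 0.121], [0.0, 0.121, 0.993], [-1.0, -0.0, 0.0]]
contact_force: [-1.1, -0.4, -0.5]
width: -0.001
```

>>> {"op": "arm_command", "data": {"rows": [{"grip":0,"offset":[0,-0.4,0],"twist":0},{"grip":0,"offset":[0,0,0],"twist":0},{"grip":0,"offset":[0,0,0],"twist":0}]}}

```text
time_s: 38.83
position: [0.6458, -0.1222, 0.0852]
orientation: [[-0.0, -0.993, 0.121], [-0.0, 0.121, 0.993], [-1.0, 0.0, -0.0]]
contact_force: [-3.0, 0.0, -1.3]
width: -0.002
```

>>> {"op": "arm_command", "data": {"rows": [{"grip":0,"offset":[0,-0.3,0],"twist":0},{"grip":0,"offset":[0,0,0],"twist":0},{"grip":0,"offset":[0,0,0],"twist":0}]}}

```text
time_s: 39.2
position: [0.649, -0.1227, 0.0853]
orientation: [[0.0, -0.993, 0.121], [-0.0, 0.121, 0.993], [-1.0, -0.0, -0.0]]
contact_force: [-3.4, 0.4, -0.7]
width: 0.002
```

>>> {"op": "arm_command", "data": {"rows": [{"grip":0,"offset":[0,-0.3,0],"twist":0},{"grip":0,"offset":[0,0,0],"twist":0},{"grip":0,"offset":[0,0,0],"twist":0}]}}

```text
time_s: 39.58
position: [0.6495, -0.1227, 0.0851]
orientation: [[-0.005, -0.993, 0.121], [0.0, 0.121, 0.993], [-1.0, 0.005, -0.0]]
contact_force: [-10.9, 1.2, 3.8]
width: 0.001
```

The lever is at its on stop: the force rises at x 0.6495, which mirrors the off stop about the pivot. I back off and go to the knob.

>>> {"op": "arm_command", "data": {"rows": [{"grip":0,"offset":[0,3,0],"twist":0},{"grip":0,"offset":[-4,1,0],"twist":0},{"grip":0,"offset":[-4,0,0],"twist":0},{"grip":0.5,"offset":[0,0,-4],"twist":0},{"grip":0.5,"offset":[0,0,-4],"twist":0},{"grip":0.5,"offset":[0,0,0],"twist":0},{"grip":0.5,"offset":[0,0,0],"twist":0}]}}

```text
time_s: 40.45
position: [0.6036, -0.1971, 0.1658]
orientation: [[0.002, -0.993, 0.121], [0.0, 0.121, 0.993], [-1.0, -0.002, 0.001]]
contact_force: [0.2, 0.2, -1.0]
width: 0.499
```

```bash
python3 -c "
from look import *
P=inframe((.6424,-.1713),-.119,(-.0,-.05,.05)); print(P)
rel(P[0],P[1],.078,83.2)
crop('scene',(180,220,190,130),'s24',4)
"
```

```text
[ 0.63646403 -0.22094639  0.05      ]
t 40.55 pos [ 0.6034 -0.196   0.1656] yaw 83.15 tilt [0.0014 0.0007] w 0.494 F [0.3 0.6 0.2] j7 1.64
  twist -0.1 offset cm [ 8.76 -3.58 -2.09]
```

View pics/s24.png

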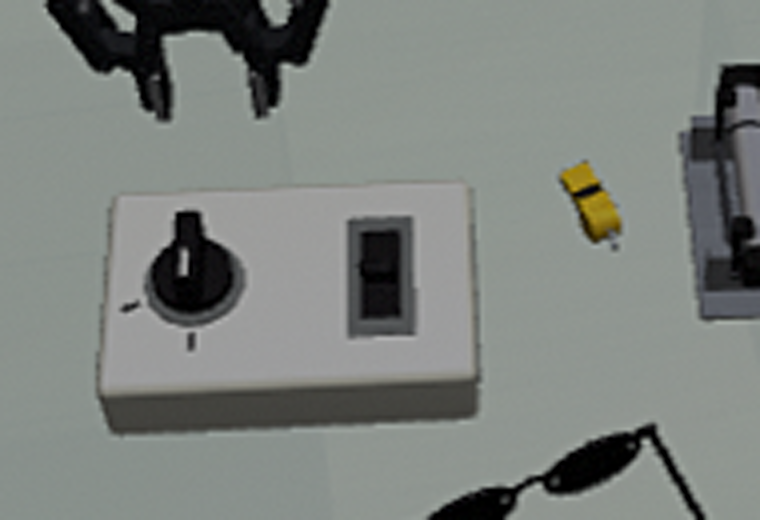

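>>> {"op": "arm_command", "data": {"rows": [{"grip":0.5,"offset":[0,-3.6,-2.1],"twist":0},{"grip":0.5,"offset":[3,0,0],"twist":0},{"grip":0.5,"offset":[2,0,0],"twist":0},{"grip":0.5,"offset":[0,0,0],"twist":0},{"grip":0.5,"offset":[0,0,0],"twist":0}]}}

```text
time_s: 41.18
position: [0.6365, -0.2221, 0.1162]
orientation: [[0.001, -0.993, 0.12], [-0.0, 0.12, 0.993], [-1.0, -0.001, 0.0]]
contact_force: [0.6, -0.3, 0.5]
width: 0.501
```

```bash
python3 -c "
from look import *
rel(.6365,-.2209,.078,83.2)
im=ims['scene']; L=[inframe((.6424,-.1713),-.119,(.06*np.sin(.5),.05+s*.009,.05+.06*np.cos(.5))) for s in(-1,1)]
g=cv2.resize(im['frame'][220:350,180:370,::-1],None,fx=4,fy=4,interpolation=cv2.INTER_CUBIC)
for l in L:
  q=(proj(im,l)[0]-[180,220])*4+1.5; cv2.drawMarker(g,tuple(int(t) for t in q),(0,0,255),0,8)
cv2.imwrite('pics/s25.png',g)
"
```

```text
t 41.27 pos [ 0.6365 -0.2225  0.1166] yaw 83.07 tilt [ 0.0021 -0.0005] w 0.498 F [-0.3  0.2  0.3] j7 1.66
  twist -0.1 offset cm [3.86 0.02 0.16]
```

View pics/s25.png

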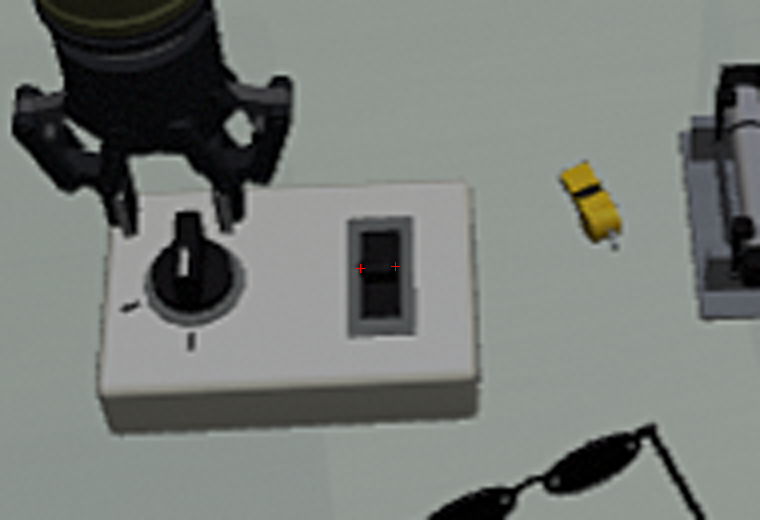

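The lever tip sits at the fully-on projection. I grip the knob bar.

>>> {"op": "arm_command", "data": {"rows": [{"grip":0.5,"offset":[2,0,0.15],"twist":0},{"grip":0.5,"offset":[1.9,0,0],"twist":0},{"grip":0.5,"offset":[0,0,0],"twist":0},{"grip":0,"offset":[0,0,0],"twist":0},{"grip":0,"offset":[0,0,0],"twist":0},{"grip":0,"offset":[0,0,0],"twist":0},{"grip":0,"offset":[0,0,0],"twist":0}], "squeeze": 50}}

```text
time_s: 42.15
position: [0.6363, -0.222, 0.0773]
orientation: [[0.001, -0.993, 0.122], [-0.001, 0.122, 0.993], [-1.0, -0.002, -0.001]]
contact_force: [-1.1, -2.7, 5.8]
width: 0.146
```

```bash
python3 -c "
from look import *
rel(.6365,-.2209,.078,83.2)
print(get_state()['ft_torque'])
"
```

```text
t 42.25 pos [ 0.6363 -0.2221  0.0773] yaw 83.01 tilt [ 0.0015 -0.0012] w 0.149 F [-1.  -2.7  6.2] j7 1.65
  twist -0.2 offset cm [-0.07 -0.01  0.12]
[-0.38686274  0.23602425  0.00947641]
```

>>> {"op": "arm_command", "data": {"rows": [{"grip":0,"offset":[-0.1,0,0],"twist":8},{"grip":0,"offset":[0,0,0],"twist":9},{"grip":0,"offset":[0,0,0],"twist":9},{"grip":0,"offset":[0,0,0],"twist":9},{"grip":0,"offset":[0,0,0],"twist":9},{"grip":0,"offset":[0,0,0],"twist":9},{"grip":0,"offset":[0,0,0],"twist":9},{"grip":0,"offset":[0,0,0],"twist":0}]}}

```text
time_s: 43.25
position: [0.6364, -0.2219, 0.0773]
orientation: [[0.001, -0.36, 0.933], [-0.002, 0.933, 0.36], [-1.0, -0.002, 0.0]]
contact_force: [1.4, -4.7, -0.4]
width: 0.149
```

```bash
python3 -c "
from look import *
rel(.6365,-.2209,.078,83.2-68.75)
print(get_state()['ft_torque'])
crop('scene',(180,220,190,130),'s26',4)
"
```

```text
t 43.35 pos [ 0.6364 -0.222   0.0773] yaw 21.24 tilt [ 0.0012 -0.0014] w 0.145 F [ 2.7 -5.4 -2.1] j7 0.8
  twist 6.8 offset cm [-0.07  0.1   0.04]
[-1.00871529 -0.62732273  0.08097399]
```

View pics/s26.png

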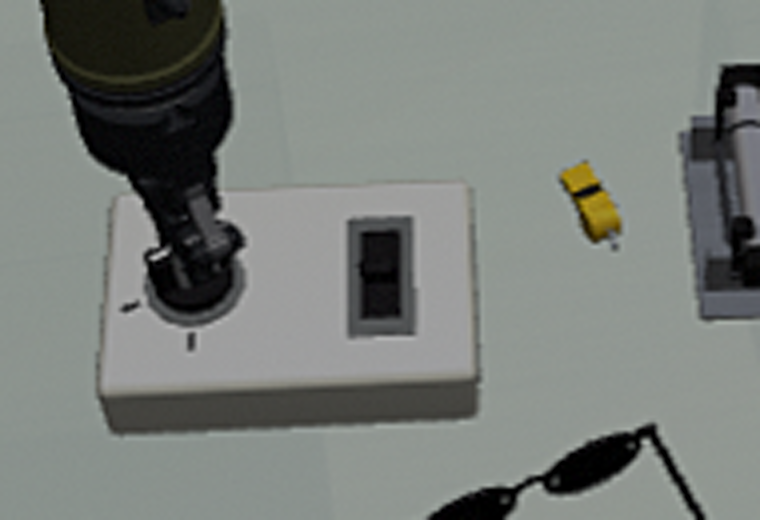

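>>> {"op": "arm_command", "data": {"rows": [{"grip":0,"offset":[0,0,0],"twist":5},{"grip":0,"offset":[0,0,0],"twist":2},{"grip":0,"offset":[0,0,0],"twist":1},{"grip":0,"offset":[0,0,0],"twist":1},{"grip":0,"offset":[0,0,0],"twist":0},{"grip":0,"offset":[0,0,0],"twist":0}]}}

```text
time_s: 44.1
position: [0.6364, -0.222, 0.0773]
orientation: [[0.001, -0.213, 0.977], [-0.001, 0.977, 0.213], [-1.0, -0.002, 0.001]]
contact_force: [2.2, -5.5, -2.3]
width: 0.152
```

```bash
python3 -c "
from look import *
rel(.6365,-.2209,.078,83.2-68.75)
print(get_state()['ft_torque'])
"
```

```text
t 44.2 pos [ 0.6364 -0.222   0.0774] yaw 12.29 tilt [ 0.0013 -0.0013] w 0.154 F [ 3.4 -5.4 -3.1] j7 0.68
  twist -2.2 offset cm [-0.06  0.1   0.03]
[-1.13319958 -0.64677811  0.67176346]
```

The wrist torque jumped from 0.08 to 0.67 N m, so the knob is at its stop. I let go wide and rise.

>>> {"op": "arm_command", "data": {"rows": [{"grip":1,"offset":[0,0,0],"twist":0},{"grip":1,"offset":[0,0,0],"twist":0},{"grip":1,"offset":[0,0,0],"twist":0},{"grip":1,"offset":[0,0,0],"twist":0},{"grip":1,"offset":[-3,0,0],"twist":0},{"grip":1,"offset":[-4,0,0],"twist":0},{"grip":1,"offset":[-4,0,0],"twist":0},{"grip":1,"offset":[-4,0,0],"twist":0}]}}

```text
time_s: 45.2
position: [0.6357, -0.2209, 0.2287]
orientation: [[-0.0, -0.209, 0.978], [0.0, 0.978, 0.209], [-1.0, 0.0, 0.0]]
contact_force: [0.0, -0.3, -0.4]
width: 0.997
```

```bash
python3 -c "
from look import *
rel(.45,-.1,.24,60)
"
```

```text
t 45.3 pos [ 0.6378 -0.2221  0.2326] yaw 12.05 tilt [ 0.0079 -0.0027] w 1.0 F [ 1.2 -0.2 -0.4] j7 0.64
  twist -47.9 offset cm [-0.74 22.37  1.19]
```

>>> {"op": "arm_command", "data": {"rows": [{"grip":1,"offset":[0,0,-4],"twist":0},{"grip":1,"offset":[0,0,-4],"twist":0},{"grip":1,"offset":[0,0,-4],"twist":0},{"grip":1,"offset":[0,0,-4],"twist":0},{"grip":1,"offset":[0,0,0],"twist":0},{"grip":1,"offset":[0,0,0],"twist":0},{"grip":1,"offset":[0,0,0],"twist":0}]}}

```text
time_s: 46.18
position: [0.4804, -0.254, 0.2269]
orientation: [[0.0, -0.21, 0.978], [0.0, 0.978, 0.21], [-1.0, 0.0, 0.0]]
contact_force: [-0.1, -0.1, 0.1]
width: 1.003
```

```bash
python3 -c "
from look import *
crop('scene',(110,130,440,260),'s27',1.8)
crop('scene',(200,250,270,80),'s28',2.9)
save(ims['top'],'t28')
"
```

```text
(no output)
```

View pics/s27.png

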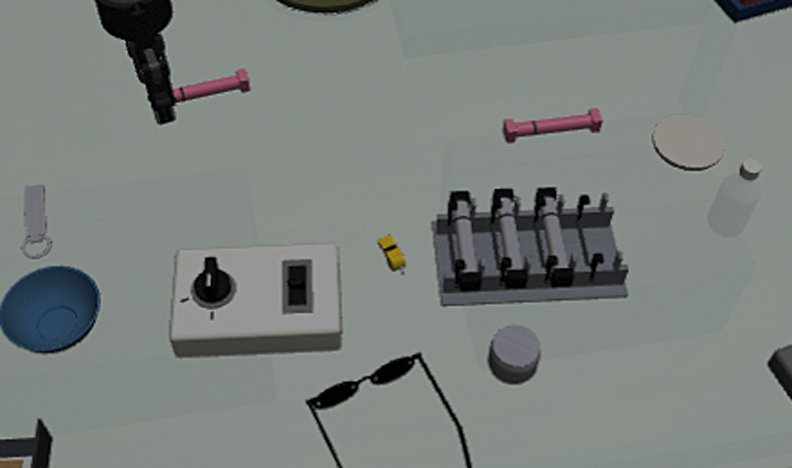

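View pics/s28.png

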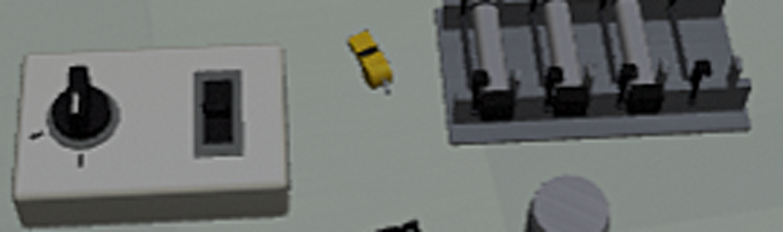

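View pics/t28.png

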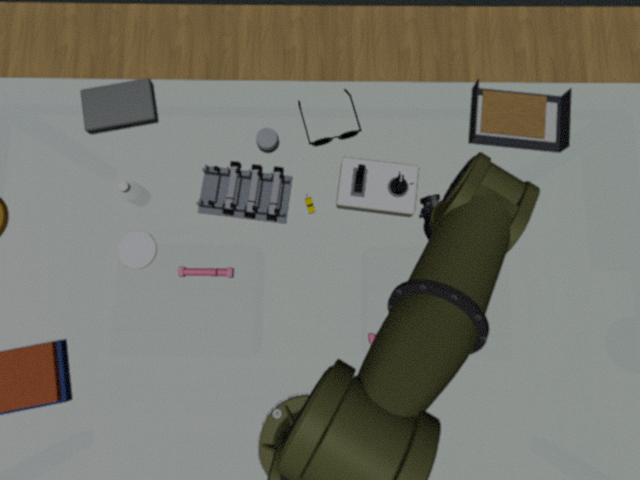

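The knob is back at rest and the lever is on. The three torches are clipped, the bystanders have not moved, and the arm is clear of everything. I hand in.

```bash
python3 -c "
from h import *
print(ticket.finish_job())"
```

```text
the job is handed in; nothing more can be done
None
```

The job is done in the order asked and handed in at about 46 s of the 210 s. All my last checks passed; handing in gives no verdict.

- **Lever off:** I pushed the trip lever towards the robot until it stood against its stop, with the force rising to about 14 N.
- **Torches:** Three grey torches were on the glass. I pressed each into its own clip, with 20–25 N on the floor at the expected seat height. The pictures show both jaws over every barrel; the clip at the rack's +y end (robot's left) stays empty. No torch was knocked and no grip slackened in a way I noticed.
- **Lever on:** I threw it to its far stop, at about 11 N. Its tip lies on the projected fully-on position.
- **Knob:** I turned it clockwise about 70° to its stop, where the wrist torque rose from 0.08 to 0.67 N m. Released, it sprang back to rest.

In the last pictures the bystanders and the left-hand pink torch are in their original places. The right-hand pink one was partly hidden by the arm; it was never touched, and what shows of it is unmoved.

One early reading disagreed: the networks put the unit and torches up to 26 mm apart between the two cameras. I used my own corner and cap measurements instead, and the contacts at the stops and seats agreed with these to 1–2 mm.

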